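# Clip the bean sampler back into its rack

## Task

Put the bean sampler (turned wooden handle, brass collar, half-open steel tube) away in its clip rack with the handle towards the robot's side: press the tube down between the spring fingers until both clips have snapped shut round it and it sits on their saddles, pressing gently and no harder than the clips need because the thin clip bar bends. Then slide it lengthwise, just as gently, until its brass collar butts against the nearer clip, and let go of it. Leave the brush and everything else on the bench where they are.

Things in the scene. Friction and masses are not known exactly. Their poses are not given: they have to be found in the camera images.
- trier: the bean sampler, 255 mm long, 130 to 215 g. Origin on its axis in the front face of the collar; x runs along the tube to the tip. Tube: round steel 16 mm thick, x = 0 to +150 mm (upper half cut away from x = 72 mm on, still 16 mm wide). Collar: brass disc 26 mm across, x = -6 to 0 mm. Handle: wood, up to 28 mm thick, x = -6 to -105 mm. Balance point near x = +30 mm
- trier_tip (a point): the rounded tip of the tube, on its axis (x = +150 mm of the sampler). At the start the tip points away from the robot
- trier_waist (a point): point on the tube's axis, x = +66 mm of the sampler. At the start the sampler lies level in one notch of the rest, axis 48 mm above the bench, and this point is about midway between the rest's uprights, free to grasp from above across the tube; in the rack it comes to lie about midway between the clips
- rest: oak rest, fixed: base board 150 x 170 x 10 mm, two uprights 10 mm thick at x = -56 and +56 mm, each with two notches 20 mm wide at y = -40 and +40 mm; notch floor 40 mm, upright top 54 mm above the bench. Origin at bench level under its centre; x is the direction of the notched tools. The sampler lies in one notch, the brush in the other, either way round
- rack: the clip rack, fixed: base plate 160 x 70 x 6 mm, two slotted uprights at its ends and on them a 12 mm wide bar with two steel spring clips open to the top, both on y = 0. Origin at bench level under its centre; x along the clips' common axis, away from the robot. Between the clips the bar's top is 51 mm below the seated tube's axis. Over 35 N of contact force between sampler and rack bends the bar and spoils the job
- under_near_clip (a point): bench-level point under the middle of the nearer clip (robot's side, x = -50 mm of the rack). The bar is clamped somewhere along its slots: a tube seated on the clips' saddles has its axis 76 to 110 mm above the bench. That setting is not reported: it must be felt or seen. A tube laid on the flared lips, not pressed, lies about 15 mm higher than when seated
- under_far_clip (a point): bench-level point under the middle of the farther clip (x = +50 mm of the rack). Each clip is 14 mm long along x, mouth 22 mm wide, throat 8 mm, stands on a stud above the bar. A level tube pressed through both throats needs about 8 to 18 N of push in all; then the force drops as the fingers close over it, and rises steeply once it sits on the saddles, about 15 mm below first touch
- rack_face (a point): bench-level point under the outer, robot-side face of the nearer clip (x = -57 mm of the rack): the collar's front face comes to lie over it. Seated, the tube slides along with a few N of friction until the collar meets this face
- brush: bench brush: round black handle 16 mm thick, wooden head 62 x 24 mm with dark bristles, 246 mm long overall; it lies in the other notch of the rest. Origin on the handle axis, x towards the head. To be left alone
- bowl_a: white cupping bowl, 96 mm across, 56 mm high; origin under its centre. To be left alone
- bowl_b: second white cupping bowl, same size; origin under its centre. To be left alone
- spoon: steel cupping spoon, 170 mm long, lying along its x between the rest and the rack; origin under its middle. To be left alone
- tin: aluminium sample tin, 72 mm across, 95 mm high; origin under its centre. To be left alone
- jar: amber jar, 68 mm across, 85 mm high; origin under its centre. To be left alone
- cup: blue cup, 80 mm across, 75 mm high; origin under its centre. To be left alone
There are look-alikes about, which are no part of the job. Leave any orange, purple or turquoise look-alike of the rack alone.

How it is judged (in metres and radians):
At the end, for the whole second after the job is handed in: The sampler is gripped by both clips (contact force with the rack above 5.5 N), collar and tip 74 to 113 mm above the bench and within 5 mm of the clips' axis sideways, level and in line within 0.06 rad, handle on the robot's side, collar face within 2.5 mm of the nearer clip; released, at rest (z of trier in the frame of rack between 0.074 and 0.113 m and z of trier_tip in the frame of rack between 0.074 and 0.113 m and y of trier in the frame of rack between -0.005 and 0.005 m and y of trier_tip in the frame of rack between -0.005 and 0.005 m and x of trier in the frame of rack between -0.0595 and -0.0545 m and x of trier_tip in the frame of rack between 0.08 and 0.1 m and angle between the x axis of trier and the x axis of rack, either way round below 0.06 rad and contact force between trier and rack above 5.5 N and linear speed of trier below 0.01 m/s); the robot touches nothing.
It fails at once if the sampler is forced against the rack with more than 35 N (contact force between trier and rack above 35 N).
It fails at once if the brush or another bystander on the bench is moved more than 40 mm (distance of any of brush, bowl_a, bowl_b, spoon, tin, jar, cup from where it was at the start of the episode above 0.04 m).
It also fails if it takes over 67 s, if anything falls off the work surface, if the arm or the gripper's body presses on something with over 40 N, if the wrist force passes 120 N, or if a joint passes its speed limit or range.

## Robot

A 6-joint arm with a two-finger parallel gripper is mounted at the origin on the work surface. World frame = base frame: x ahead of the robot, y to its left, z up, the work surface at z = 0. Lengths are in mm, angles in degrees, forces in N, time in s.
With the tool pointing down it reaches from about 350 to 875 mm from the base axis. Payload 4.2 kg.
Tool frame: the origin (TCP) lies between the finger pads; the fingertips stand 8 mm ahead of it and the grasp point (between the pads) lies 11 mm behind it; x points along the fingers, z is the direction in which the jaws open and shut, and the axes are right-handed (so a half turn about x gives the same grasp; the last joint's range is limited). The gripper opens to 85 mm and grips with 20 to 120 N. Pads are 22 mm wide; open, the fingers measure 114 mm over their backs; the gripper's body (76 mm by 85 mm) begins 54 mm behind the grasp point. The pads swing forward as they close: fully open they stand 13 mm farther back than shut.
Start: joints at [91.593, 22.042, 0.453, 0, -68.411, -14.817], TCP at [142.941, 608.414, 239.312] pointing down, gripper open.
Joint ranges: [-179.83, 179.83], [-69.29, 118.12], [-61.27, 80.66], [-181.25, 117.63], [-171.15, -9.14], [-177.46, 177.46]. Speed limits (degrees/s): [159.86, 159.86, 180, 180, 180, 180].

## Interface

Orientations are given as [roll, pitch, yaw] about the fixed x, y, z axes, in that order (R = Rz(yaw) Ry(pitch) Rx(roll)).
In Python, from bench import arm, eyes gives the robot as it stands.
- The arm moves only by the tool move_arm, never from a script. Its argument "deltas" is text: rows parted by semicolons, each of 5 numbers parted by spaces: the shift along the tool's x, y, z in m, then the turn about the tool's x in degrees, then the closure, from 0 (fully open) to 1 (shut). A call has exactly 8 rows; each row is the pose to reach, as a shift and turn from the pose commanded when the call began, along the tool's axes at that moment; what a row does not reach only later rows make up. A row lasts 1/12 s, in which the tool goes at most 41.7 mm and 7.16 degrees, less where a joint would pass 70% of its speed; a pose out of reach is approached as far as the arm can. A call with a gripper value outside its range is refused whole. The fingers move at their own pace and stop on an object; the grip force is fixed at half the most. Time passes only in rows, so rows that repeat a pose let the fingers close, or fill a call up. It gives the time, the measured TCP pose, the force and the opening at its end, in the units of the state.
- arm.get_state(): the state, without advancing time (a new reading comes with each control period).
- eyes.capture(name): name is "scene" or "top" or "wrist"; returns a dict with "frame" (420x560x3 uint8, red, green, blue), "fx", "fy", "cx", "cy" (pixels), "D" ([k1, k2, p1, p2, k3] as OpenCV has them; the pictures are not rectified), "R" (3x3) and "t" (3): a world point X has camera coordinates R X + t. Camera axes: x right, y down, z forward; pixel columns grow to the right and rows downward; lengths in mm; the calibration is good to about 2 mm. A picture is of the moment at which its call begins. There is no depth.
- arm.sign_off(): hands the job in, once; it reports no verdict.
The state is a dict: "t": time; "joint_positions": joint angles; "joint_velocities": joint speeds; "joint_efforts": joint torques, N m; "ee_pos": TCP position; "orientation": TCP orientation; "contact_force": force on the tool from outside, world axes, zero at the start; "torque": the same for the moment, N m; "width": opening from 0.0 (shut) to 1.0 (fully open).
Only numpy, scipy, OpenCV 4.12 (cv2) and the standard library are available. Lean on these libraries where they do the work, as an engineer would, in place of code of your own. Each camera call takes 0.05 s, during which the arm holds its last target.

## Working session

There is one attempt and no reset: what is moved stays moved. The work goes in short steps, Python scripts to look and compute and a tool call to move; the robot and the scene stay as the last step left them, time stands still between calls to the robot, and variables do not carry over. Pictures are saved under pics/ and viewed, and the job is handed in when it is done.

Besides the shell and the picture viewer there is one more tool, called after "Call:" by a JSON object that holds its "name" and its "arguments", one argument or row to a line. move_arm: Moves the arm, as the interface text tells. Its arguments: {"type":"object","properties":{"deltas":{"type":"string"}},"required":["deltas"]}

```bash
mkdir -p pics; ls; python3 - <<'E'
from bench import arm, eyes
import cv2, numpy as np, pickle
print(arm.get_state())
for n in ["scene","top","wrist"]:
    c=eyes.capture(n); pickle.dump(c,open(f"{n}0.pkl","wb"))
    cv2.imwrite(f"pics/{n}0.png",c["frame"][:,:,::-1])
    print(n,c["fx"],c["fy"],c["cx"],c["cy"],c["D"],np.round(c["R"],4).tolist(),np.round(c["t"],1))
E
```

```text
pics
{'t': 0.0, 'joint_positions': array([ 9.15910675e+01,  2.20913726e+01,  3.78914069e-01, -2.85180755e-02,
       -6.84118056e+01, -1.48158279e+01]), 'joint_velocities': array([ 0.01369379,  0.10994536, -0.0681105 , -0.04409867, -0.02873903,
        0.01354011]), 'joint_efforts': array([ 1.03839304e-04, -3.92295456e+01,  1.88403153e+01,  4.18622822e+00,
       -4.56881564e-03, -4.75783082e-06]), 'ee_pos': array([142.84305474, 607.867262  , 238.21044123]), 'orientation': array([   2.78004283,   89.87294037, -100.45523909]), 'contact_force': array([ 0.18221531, -0.52491159, -0.93215097]), 'torque': array([-0.00320424,  0.00080301,  0.00066239]), 'width': 0.9988808474578948}
scene 412.0922506327174 412.0922506327174 280.3558493862166 215.21031852753546 [-0.09689232  0.          0.          0.          0.        ] [[0.8375, 0.5462, -0.0134], [0.2959, -0.4741, -0.8293], [-0.4593, 0.6906, -0.5587]] [-448.9 -116.5 1637.1]
top 383.8115554920428 383.8115554920428 280.8930627383678 207.43830876600018 [-0.04193433  0.          0.          0.          0.        ] [[-0.0414, -0.9991, -0.0053], [-0.9705, 0.0415, -0.2373], [0.2373, -0.0047, -0.9714]] [ -5.5 560.1 998.8]
wrist 318.9212256712289 318.9212256712289 276.16857568711606 212.19977967628736 [-0.01386186  0.          0.          0.          0.        ] [[-0.2287, -0.9735, 0.0013], [-0.9228, 0.2172, 0.3183], [-0.3101, 0.0716, -0.948]] [624.6 -41.6 381.4]
```

View pics/scene0.png

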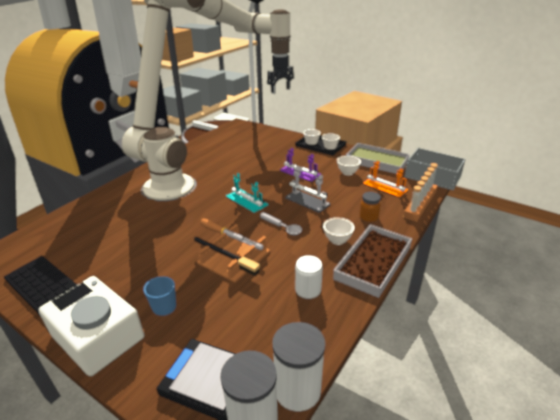

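View pics/top0.png

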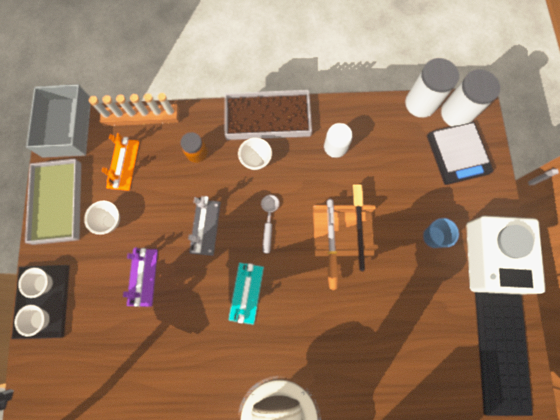

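View pics/wrist0.png

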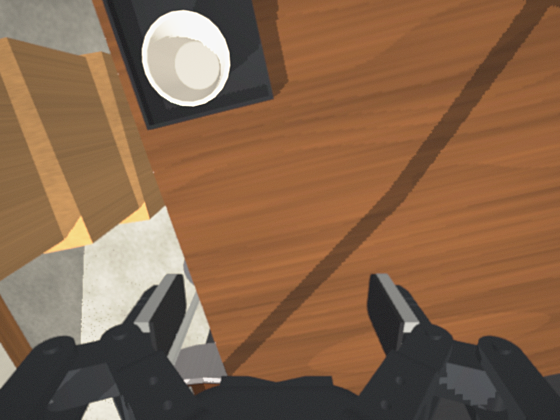

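Candidates for the rack (top view): grey (204,226), orange (122,163), purple (142,277) and turquoise (246,293). The grey one fits, because the coloured ones are excluded as look-alikes. The sampler is at (333,240), with its wood handle towards the robot, and the brush is at (360,225). I'll enlarge to confirm.

```bash
cat > h.py <<'E'
import cv2, numpy as np, pickle
def K(c): return np.array([[c["fx"],0,c["cx"]],[0,c["fy"],c["cy"]],[0,0,1.]])
def ray(c,p):
    u=cv2.undistortPoints(np.array([[p]],float),K(c),np.array(c["D"],float))[0,0]
    R=np.array(c["R"]);t=np.array(c["t"]).ravel()
    return -R.T@t, R.T@np.array([u[0],u[1],1.])
def plane(c,p,z):
    o,d=ray(c,p); return o+d*(z-o[2])/d[2]
def proj(c,X):
    R=np.array(c["R"],float)
    return cv2.projectPoints(np.array(X,float).reshape(-1,1,3),cv2.Rodrigues(R)[0],np.array(c["t"],float).ravel(),K(c),np.array(c["D"],float))[0][:,0]
def tri(c1,p1,c2,p2):
    o1,d1=ray(c1,p1);o2,d2=ray(c2,p2)
    A=np.array([d1,-d2]).T; s=np.linalg.lstsq(A,o2-o1,rcond=None)[0]
    a=o1+s[0]*d1;b=o2+s[1]*d2
    return (a+b)/2,np.linalg.norm(a-b)
def load(n): return pickle.load(open(n,"rb"))
def crop(c,x0,y0,x1,y1,s,name):
    im=c["frame"][y0:y1,x0:x1,::-1]
    cv2.imwrite("pics/"+name,cv2.resize(im,None,fx=s,fy=s,interpolation=cv2.INTER_CUBIC))
E
python3 - <<'E'
from h import *
t=load("top0.pkl");s=load("scene0.pkl")
a=t["frame"][185:265,180:230,::-1];b=t["frame"][180:300,300:390,::-1]
crop(t,180,180,390,300,3.8,"topcrop.png")
crop(s,185,165,345,285,5,"scenecrop.png")
E
```

```text
(no output)
```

View pics/topcrop.png

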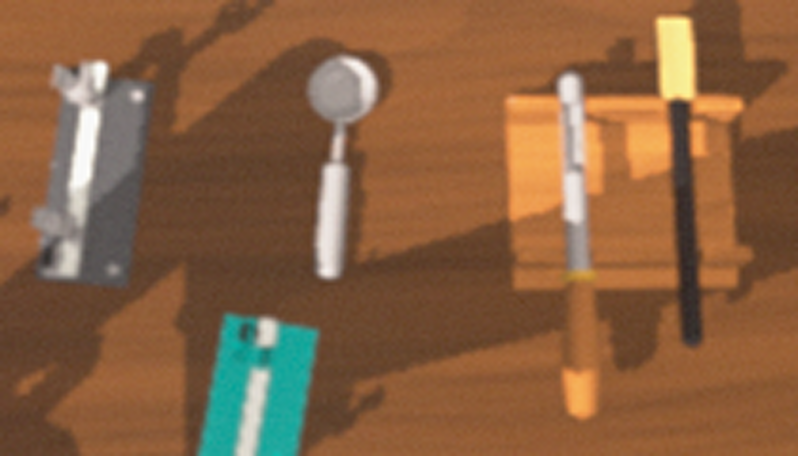

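View pics/scenecrop.png

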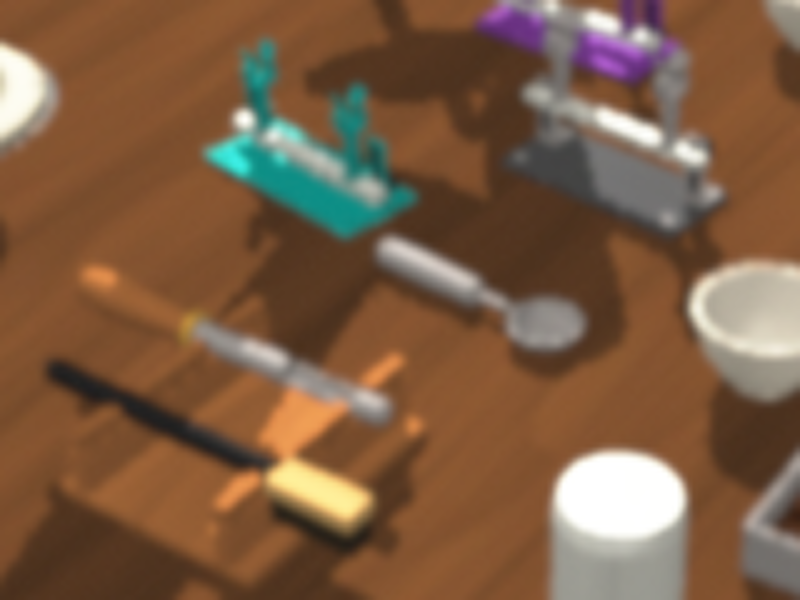

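Confirmed. In the top crop the tip is at (569,78), the collar at (580,275) and the handle end at (581,415). The grey rack's base has corners (152,82), (128,286) and (38,277).

```bash
python3 - <<'E'
from h import *
t=load("top0.pkl");s=load("scene0.pkl")
f=lambda x,y:(x/3.8+180-.37,y/3.8+180-.37)
g=lambda x,y:(x/5+185-.4,y/5+165-.4)
tip=plane(t,f(569,74),48);col=plane(t,f(580,275),48);he=plane(t,f(581,417),48)
print("tip",tip,"col",col,"he",he, np.linalg.norm(tip-col),np.linalg.norm(tip-he))
print("yaw",np.degrees(np.arctan2(*(tip-he)[1::-1])),np.degrees(np.arctan2(*(tip-col)[1::-1])))
print("tri tip",tri(t,f(569,74),s,g(390,410)),"col",tri(t,f(580,275),s,g(192,326)))
A,B,C=[plane(t,f(*p),6) for p in[(152,82),(128,286),(38,277)]]
print(A,B,C,np.linalg.norm(A-B),np.linalg.norm(C-B)); print("ctr",(A+C)/2,"yaw",np.degrees(np.arctan2(*(A-B)[1::-1])))
# screws of base & scene corners
D,E,F=[plane(s,g(*p),6) for p in[(505,160),(680,236),(725,195)]]
print("scene",D,E,F,np.linalg.norm(D-E),np.linalg.norm(F-E),"ctr",(D+F)/2,"yaw",np.degrees(np.arctan2(*(E-D)[1::-1])))
# tips of clips
print("far clip",tri(t,f(75,75),s,g(672,65)),"near",tri(t,f(45,215),s,g(562,25)))
E
```

```text
tip [ 582.66913551 -167.8956755    48.        ] col [ 431.93139377 -165.1824408    48.        ] he [ 331.15453347 -158.69189351   48.        ] 150.7621584637091 251.68294467711684
yaw -2.0957139918293786 -1.0311957041761985
tri tip (array([ 582.38548672, -167.35625628,   50.18389955]), np.float64(0.7476192065791115)) col (array([ 430.48736582, -165.45766948,   52.41014034]), np.float64(2.5250941632162434))
[601.13956803 151.09815921   6.        ] [442.88720771 169.8962181    6.        ] [452.42206957 238.13242794   6.        ] 159.36491635200048 68.8991576436862
ctr [526.7808188  194.61529357   6.        ] yaw -6.774156086242091
scene [448.22507856 170.75764982   6.        ] [608.85336097 149.19009773   6.        ] [610.82506827 214.30672069   6.        ] 162.06975169049073 65.1464674009012 ctr [529.52507341 192.53218526   6.        ] yaw -7.647363925330273
far clip (array([577.9095687 , 186.89019071, 117.41049908]), np.float64(1.7119587882123612)) near (array([478.60850351, 206.37198277, 113.28899605]), np.float64(5.4774332120974245))
```

```bash
cat >> h.py <<'E'
from scipy.spatial.transform import Rotation as Ro
def RT(st): return Ro.from_euler("xyz",st["orientation"],degrees=True).as_matrix()
def need(st,target,yaw):
    """shift in tool axes (mm) from measured pose, and turn about tool x so tool z is perpendicular to horizontal dir yaw"""
    R=RT(st); d=R.T@(np.array(target)-st["ee_pos"])
    zy=np.degrees(np.arctan2(R[1,2],R[0,2])); 
    w=yaw+90-zy; w=(w+90)%180-90   # world turn about +z
    return np.round(d,1),"turn about tool x",round(w*np.sign(R[2,0]),2)
E
python3 - <<'E'
from h import *
from bench import arm
st=arm.get_state();print(RT(st).round(3)); print(need(st,[497,-166.5,200],-1.7),need(st,[470,10,200],-1.7))
E
```

```text
[[-0.     0.973 -0.229]
 [-0.002 -0.229 -0.973]
 [-1.     0.     0.002]]
(array([ 39.7, 522. , 672.9]), 'turn about tool x', np.float64(-11.53)) (array([ 39.4, 455.3, 507.2]), 'turn about tool x', np.float64(-11.53))
```

Call:
{"name": "move_arm", "arguments": {
  "deltas": "0 0.03 0.02 -0.75 0; 0 0.06 0.04 -1.5 0; 0 0.09 0.06 -2.25 0; 0 0.12 0.08 -3 0; 0 0.15 0.1 -3.75 0; 0 0.18 0.12 -4.5 0; 0 0.21 0.14 -5.25 0; 0 0.24 0.16 -6 0"
}}

```text
t: 0.82
ee_pos: [340.7, 396.1, 239.2]
orientation: [-34.8, 90.0, -132.0]
contact_force: [-0.1, -0.3, 0.0]
width: 1.0
```

```bash
python3 - <<'E'
from h import *
from bench import arm
st=arm.get_state();print(st["t"],st["ee_pos"],st["orientation"],st["joint_positions"]); print(need(st,[530,195,240],-7.2))
E
```

```text
0.8167 [340.72805243 396.11730056 239.17836248] [ -34.80608521   89.98086273 -131.97674864] [ 6.71038453e+01  1.20655499e+01 -1.38166425e+01 -6.95233982e-03
 -6.41358936e+01  1.57285252e+01]
(array([ -0.8, 212.9, 175.9]), 'turn about tool x', np.float64(0.03))
```

Call:
{"name": "move_arm", "arguments": {
  "deltas": "0 0.03 0.025 0 0; 0 0.06 0.05 0 0; 0 0.09 0.075 0 0; 0 0.12 0.1 0 0; 0 0.15 0.125 0 0; 0 0.18 0.15 0 0; 0 0.212 0.176 0 0; 0 0.212 0.176 0 0"
}}

```text
t: 1.48
ee_pos: [531.4, 191.9, 238.6]
orientation: [3.5, 89.9, -94.1]
contact_force: [-0.1, 1.3, 0.1]
width: 1.001
```

```bash
python3 - <<'E'
from h import *
from bench import arm,eyes
st=arm.get_state();print(st["t"],st["ee_pos"],st["contact_force"])
c=eyes.capture("wrist"); pickle.dump(c,open("wrist1.pkl","wb"));crop(c,0,0,560,420,1,"wrist1.png")
E
```

```text
1.4833 [531.44392624 191.8784879  238.61068853] [-0.12573761  1.34955237  0.14966362]
```

View pics/wrist1.png

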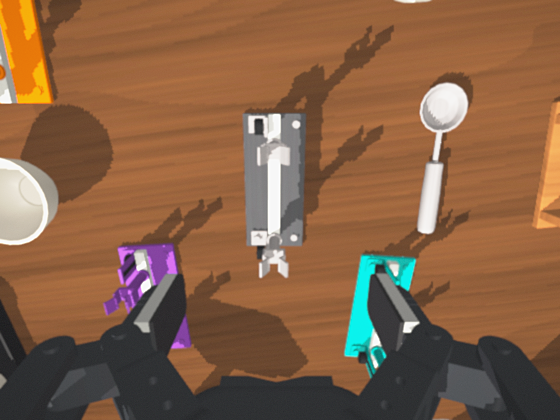

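The grey rack is seen from above: base about (245..305, 114..246), far clip at (274,155), near clip at (274,262). I'll enlarge it.

```bash
python3 - <<'E'
from h import *
c=load("wrist1.pkl");crop(c,225,100,325,290,4.2,"w1c.png")
crop(load("scene0.pkl"),280,165,340,215,12,"s0c.png")
E
```

```text
(no output)
```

View pics/w1c.png

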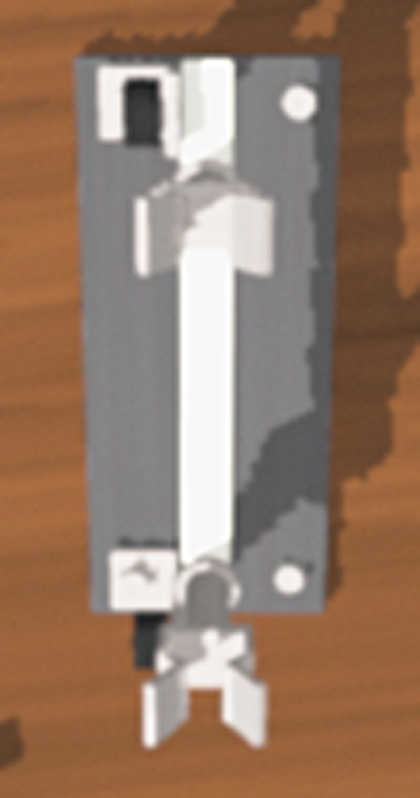

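View pics/s0c.png

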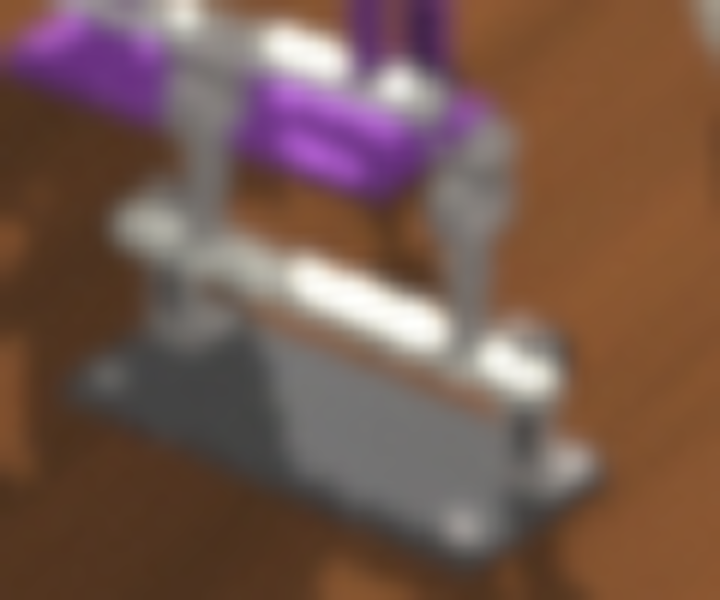

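```bash
python3 - <<'E'
from h import *
c=load("wrist1.pkl")
f=lambda x,y:(x/4.2+225-.38,y/4.2+100-.38)
P=[plane(c,f(*p),6) for p in[(76,58),(340,58),(325,612),(92,612)]]
for p in P: print(p.round(1))
print([np.linalg.norm(P[i]-P[(i+1)%4]).round(1) for i in range(4)])
m=sum(P)/4; a=(P[0]+P[1]-P[2]-P[3]); yaw=np.degrees(np.arctan2(a[1],a[0])); print("ctr",m,"yaw",yaw)
u=a/np.linalg.norm(a); v=np.array([-u[1],u[0],0])
nl=[(143,680),(148,745),(268,685),(265,745)]; fl=[(137,198),(139,275),(272,198),(272,270)]
for h in (95,100,105,110,115,120,125,130):
    N=np.array([plane(c,f(*p),h) for p in nl]);F=np.array([plane(c,f(*p),h) for p in fl])
    N=(N-m);F=F-m
    print(h,"N x",(N@u).round(1),"y",(N@v).round(1),"F x",(F@u).round(1),"y",(F@v).round(1), "dist",((F-N).mean(0)@u).round(1))
for h in (30,40,50,60):
    B=[plane(c,f(*p),h)-m for p in [(180,60),(234,60),(180,555),(234,555)]]
    print("bar",h,[(round(b@u,1),round(b@v,1)) for b in B])
E
```

```text
[609.2 219.    6. ]
[600.  150.1   6. ]
[442.1 171.1   6. ]
[451.4 240.5   6. ]
[np.float64(69.5), np.float64(159.3), np.float64(70.0), np.float64(159.2)]
ctr [525.66930766 195.17019743   6.        ] yaw -7.660351076889081
95 N x [-56.4 -73.5 -57.6 -73.4] y [ 14.8  13.9 -14.3 -13.8] F x [54.1 38.1 54.1 39.2] y [ 14.2  14.  -13.6 -13.8] dist 111.6
100 N x [-53.8 -70.6 -55.  -70.5] y [ 14.5  13.6 -14.1 -13.6] F x [54.7 39.  54.7 40.1] y [ 13.9  13.8 -13.4 -13.6] dist 109.6
105 N x [-51.2 -67.7 -52.4 -67.6] y [ 14.2  13.3 -13.8 -13.4] F x [55.3 39.9 55.3 40.9] y [ 13.6  13.5 -13.2 -13.4] dist 107.6
110 N x [-48.6 -64.8 -49.8 -64.8] y [ 13.9  13.  -13.6 -13.1] F x [55.9 40.8 55.9 41.8] y [ 13.3  13.2 -13.  -13.2] dist 105.6
115 N x [-46.  -61.9 -47.2 -61.9] y [ 13.6  12.7 -13.4 -12.9] F x [56.5 41.7 56.5 42.7] y [ 13.   12.9 -12.8 -13. ] dist 103.6
120 N x [-43.4 -59.  -44.6 -59. ] y [ 13.3  12.4 -13.2 -12.7] F x [57.1 42.6 57.1 43.6] y [ 12.7  12.6 -12.6 -12.8] dist 101.6
125 N x [-40.8 -56.1 -42.  -56.1] y [ 13.   12.2 -13.  -12.5] F x [57.7 43.5 57.7 44.4] y [ 12.5  12.3 -12.4 -12.5] dist 99.6
130 N x [-38.3 -53.2 -39.4 -53.2] y [ 12.7  11.9 -12.7 -12.3] F x [58.3 44.4 58.3 45.3] y [ 12.2  12.  -12.2 -12.3] dist 97.6
bar 30 [(np.float64(79.7), np.float64(6.8)), (np.float64(79.7), np.float64(-6.5)), (np.float64(-51.4), np.float64(7.8)), (np.float64(-51.4), np.float64(-7.2))]
bar 40 [(np.float64(79.9), np.float64(6.5)), (np.float64(79.9), np.float64(-6.4)), (np.float64(-47.4), np.float64(7.5)), (np.float64(-47.4), np.float64(-7.0))]
bar 50 [(np.float64(80.2), np.float64(6.3)), (np.float64(80.2), np.float64(-6.3)), (np.float64(-43.3), np.float64(7.2)), (np.float64(-43.3), np.float64(-6.9))]
bar 60 [(np.float64(80.4), np.float64(6.0)), (np.float64(80.4), np.float64(-6.1)), (np.float64(-39.3), np.float64(6.9)), (np.float64(-39.3), np.float64(-6.7))]
```

The base solves to 159×70 mm (true size 160×70), so the rack centre is (525.7,195.2), yaw −7.7°, with the lip tops near 122 mm. Next I'll go over the sampler.

```bash
python3 - <<'E'
from h import *
from bench import arm
st=arm.get_state();print(RT(st).round(3)); print(need(st,[494,-166.5,200],-1.6))
E
```

```text
[[-0.001  0.991 -0.131]
 [-0.001 -0.131 -0.991]
 [-1.    -0.001  0.001]]
(array([ 38.8,  11.9, 361.7]), 'turn about tool x', np.float64(-5.95))
```

Call:
{"name": "move_arm", "arguments": {
  "deltas": "0 0 0.04 -0.7 0; 0 0 0.08 -1.5 0; 0.01 0.005 0.12 -2.2 0; 0.01 0.005 0.16 -3 0; 0.02 0.01 0.2 -3.7 0; 0.02 0.01 0.24 -4.5 0; 0.03 0.01 0.28 -5.2 0; 0.038 0.012 0.32 -6 0"
}}

```text
t: 2.2
ee_pos: [498.9, -123.1, 201.3]
orientation: [130.4, 90.0, 39.3]
contact_force: [0.1, 0.9, 0.6]
width: 0.998
```

Call:
{"name": "move_arm", "arguments": {
  "deltas": "0 0 0.02 0 0.25; 0 0 0.038 0 0.25; 0 0 0.038 0 0.25; 0 0 0.038 0 0.25; 0 0 0.038 0 0.25; 0 0 0.038 0 0.25; 0 0 0.038 0 0.25; 0 0 0.038 0 0.25"
}}

```text
t: 2.87
ee_pos: [499.2, -159.5, 201.5]
orientation: [109.8, 90.0, 18.7]
contact_force: [0.2, 1.1, 0.3]
width: 0.75
```

```bash
python3 - <<'E'
from h import *
from bench import arm,eyes
st=arm.get_state();print(st["t"],st["ee_pos"],st["contact_force"])
c=eyes.capture("wrist"); pickle.dump(c,open("wrist2.pkl","wb"));crop(c,0,0,560,420,1.4,"wrist2.png")
print(need(st,[494,-166.5,200],-1.6))
E
```

```text
2.8667 [ 499.18982478 -159.52179017  201.45874707] [0.16119095 1.05007202 0.34488019]
(array([ 1.5, -5.1,  7.1]), 'turn about tool x', np.float64(0.47))
```

View pics/wrist2.png

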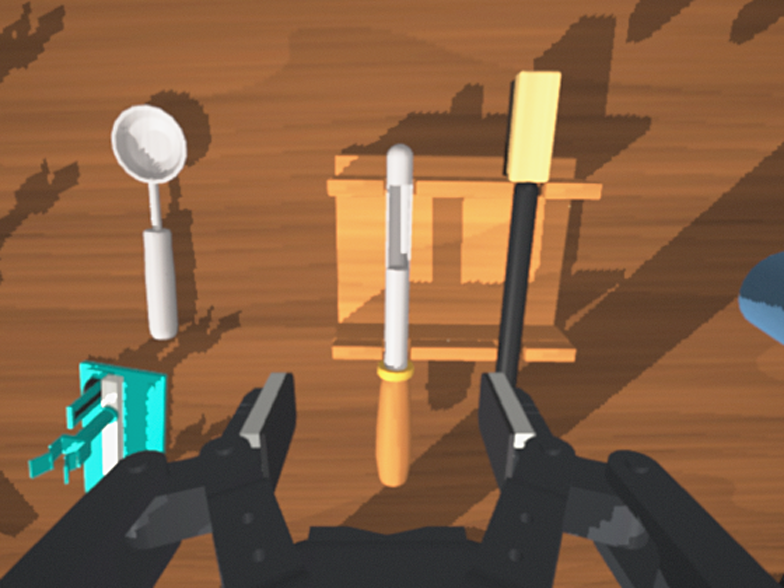

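The sampler is in the left notch with the tip at (400,146), collar (397,366) and handle end (393,485). The brush is in the right notch.

```bash
python3 - <<'E'
from h import *
from bench import arm
c=load("wrist2.pkl");f=lambda x,y:(x/1.4-.14,y/1.4-.14)
T=plane(c,f(400,146),48);C=plane(c,f(397,365),48);H=plane(c,f(393,487),48);Q=plane(c,f(397,268),50)
print(T,C,H,Q,np.linalg.norm(T-C),np.linalg.norm(T-H))
a=T-H;yaw=np.degrees(np.arctan2(a[1],a[0]));u=a/np.linalg.norm(a);O=T-150*u;print(yaw,O)
g=O+62*u;print(g)
# rest orientation from far upright top edge left/right & near, z=54
for p in[(328,180),(602,184),(333,347),(575,349)]: print(plane(c,f(*p),54).round(1))
st=arm.get_state()
print(need(st,[g[0],g[1],60],yaw),need(st,[g[0],g[1],37.5],yaw))
E
```

```text
[ 582.0253368  -168.77553712   48.        ] [ 432.62845292 -165.08169972   48.        ] [ 324.23574117 -160.56632079   48.        ] [ 505.22242251 -165.93396543   50.        ] 149.44254196127238 257.9202722741173
-1.823946976763067 [ 432.10133508 -164.00126157   48.        ]
[ 494.06992246 -165.9746288    48.        ]
[ 563.  -124.1   54. ]
[ 557.5 -293.3   54. ]
[ 450.5 -120.7   54. ]
[ 445.6 -289.3   54. ]
(array([141.4,  -5. ,   6.4]), 'turn about tool x', np.float64(0.67)) (array([163.9,  -5. ,   6.4]), 'turn about tool x', np.float64(0.67))
```

Call:
{"name": "move_arm", "arguments": {
  "deltas": "0.01 -0.005 0.0065 0.6 0.25; 0.04 -0.005 0.0065 0.6 0.25; 0.07 -0.005 0.0065 0.6 0.25; 0.1 -0.005 0.0065 0.6 0.25; 0.125 -0.005 0.0065 0.6 0.25; 0.145 -0.005 0.0065 0.6 0.25; 0.158 -0.005 0.0065 0.6 0.25; 0.163 -0.005 0.0065 0.6 0.25"
}}

```text
t: 3.58
ee_pos: [492.6, -166.5, 36.1]
orientation: [-92.0, 89.8, 176.1]
contact_force: [-0.8, -0.6, 0.0]
width: 0.749
```

```bash
python3 - <<'E'
from h import *
from bench import arm,eyes
st=arm.get_state();print(st["t"],st["ee_pos"],st["contact_force"])
c=eyes.capture("wrist"); crop(c,0,0,560,420,1.4,"wrist3.png")
print(need(st,[494,-166.3,37.5],-1.82))
E
```

```text
3.5833 [ 492.58001564 -166.48319355   36.12571885] [-0.79874612 -0.62134542  0.02926441]
(array([-1.4,  1.4, -0.2]), 'turn about tool x', np.float64(0.0))
```

View pics/wrist3.png

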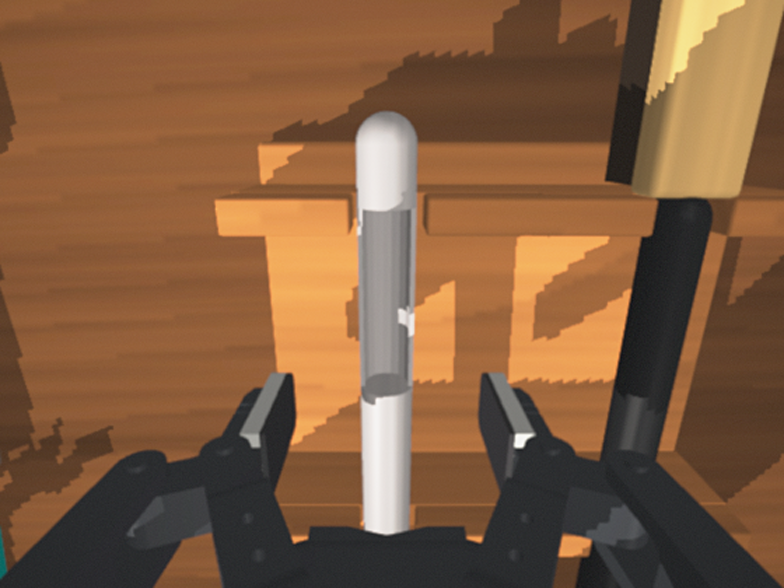

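The tube at column 387 is centred between the pads (267 and 508). Closing now.

Call:
{"name": "move_arm", "arguments": {
  "deltas": "0 0 0 0 0.5; 0 0 0 0 0.8; 0 0 0 0 1; 0 0 0 0 1; 0 0 0 0 1; 0 0 0 0 1; 0 0 0 0 1; 0 0 0 0 1"
}}

```text
t: 4.3
ee_pos: [494.7, -166.9, 39.5]
orientation: [83.2, 89.9, -8.6]
contact_force: [-0.9, 1.0, 5.9]
width: 0.169
```

Call:
{"name": "move_arm", "arguments": {
  "deltas": "-0.01 0 0 0 1; -0.02 0 0 0 1; -0.04 0 0 0 1; -0.07 0 0 0 1; -0.1 0 0 0 1; -0.13 0 0 0 1; -0.15 0 0 0 1; -0.16 0 0 0 1"
}}

```text
t: 4.97
ee_pos: [495.0, -167.1, 202.4]
orientation: [86.0, 89.6, -5.9]
contact_force: [-0.4, 0.6, -0.6]
width: 0.167
```

```bash
python3 - <<'E'
from h import *
from bench import arm,eyes
st=arm.get_state();print(st["t"],st["ee_pos"],st["contact_force"],st["torque"],st["width"])
c=eyes.capture("wrist"); pickle.dump(c,open("wrist4.pkl","wb"));crop(c,0,0,560,420,1.4,"wrist4.png")
c=eyes.capture("scene"); pickle.dump(c,open("scene4.pkl","wb"));crop(c,150,120,350,270,4,"scene4.png")
E
```

```text
4.9667 [ 495.0386944  -167.07951045  202.36151598] [-0.37069608  0.56529069 -0.55728529] [ 0.04717593 -0.06968312 -0.00465778] 0.16744856389003585
```

View pics/wrist4.png

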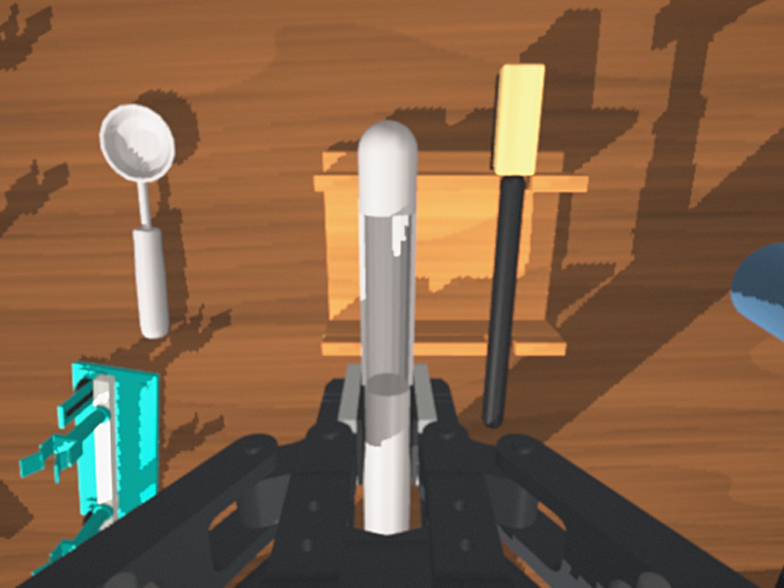

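View pics/scene4.png

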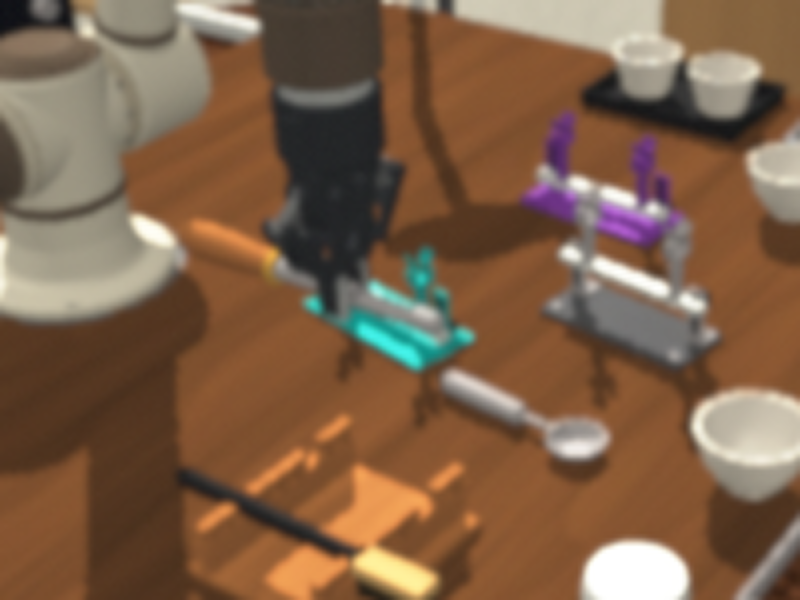

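```bash
python3 - <<'E'
from h import *
from bench import arm
c=load("wrist4.pkl");s=load("scene4.pkl");st=arm.get_state()
f=lambda x,y:(x/1.4-.14,y/1.4-.14);g=lambda x,y:(x/4+150-.37,y/4+120-.37)
print("tip",tri(c,f(388,124),s,g(446,322)))
for p in[(446,322),(270,263)]:
    o,d=ray(s,g(*p)); k=(-167.5-o[1])/d[1]; print(o+k*d)
R=RT(st);print(R.round(3));print(need(st,[521.3,195.8,190],-7.66))
E
```

```text
tip (array([ 584.21340825, -168.70597717,  214.1776267 ]), np.float64(3.565321271212502))
[ 585.53535739 -167.5         214.16644366]
[ 427.07877307 -167.5         213.20073845]
[[ 0.005  0.999 -0.032]
 [-0.    -0.032 -0.999]
 [-1.     0.005 -0.   ]]
(array([  10.5,   15. , -363.3]), 'turn about tool x', np.float64(5.83))
```

The sampler is level in the grip, with tip and collar both near z 213–214. Carrying it to the rack.

Call:
{"name": "move_arm", "arguments": {
  "deltas": "0 0 -0.015 0 1; 0 0 -0.04 0.5 1; 0 0.002 -0.08 1 1; 0 0.004 -0.12 2 1; 0 0.006 -0.16 3 1; 0 0.008 -0.2 4 1; 0 0.01 -0.24 5 1; 0 0.012 -0.28 5.8 1"
}}

```text
t: 5.73
ee_pos: [513.3, 114.1, 196.2]
orientation: [-61.6, 89.8, -159.3]
contact_force: [2.1, -0.2, -1.1]
width: 0.161
```

Call:
{"name": "move_arm", "arguments": {
  "deltas": "0 0 -0.035 0 1; 0 0 -0.06 0 1; 0 0 -0.075 0 1; 0 0 -0.08 0 1; 0 0 -0.08 0 1; 0 0 -0.08 0 1; 0 0 -0.08 0 1; 0 0 -0.08 0 1"
}}

```text
t: 6.4
ee_pos: [525.2, 190.5, 198.3]
orientation: [-50.5, 90.0, -148.2]
contact_force: [-0.4, 0.5, -2.0]
width: 0.161
```

```bash
python3 - <<'E'
from h import *
from bench import arm,eyes
st=arm.get_state();print(st["t"],st["ee_pos"],st["contact_force"],st["torque"],st["width"])
print(need(st,[521.3,195.8,150],-7.66))
c=eyes.capture("wrist"); pickle.dump(c,open("wrist5.pkl","wb"));crop(c,0,0,560,420,1.4,"wrist5.png")
E
```

```text
6.4 [525.21154605 190.49971145 198.27190033] [-0.35007741  0.51872478 -2.01824104] [-0.03819749 -0.03976597 -0.042022  ] 0.16118636561693797
(array([48.3, -4.6, -4.7]), 'turn about tool x', np.float64(-0.06))
```

View pics/wrist5.png

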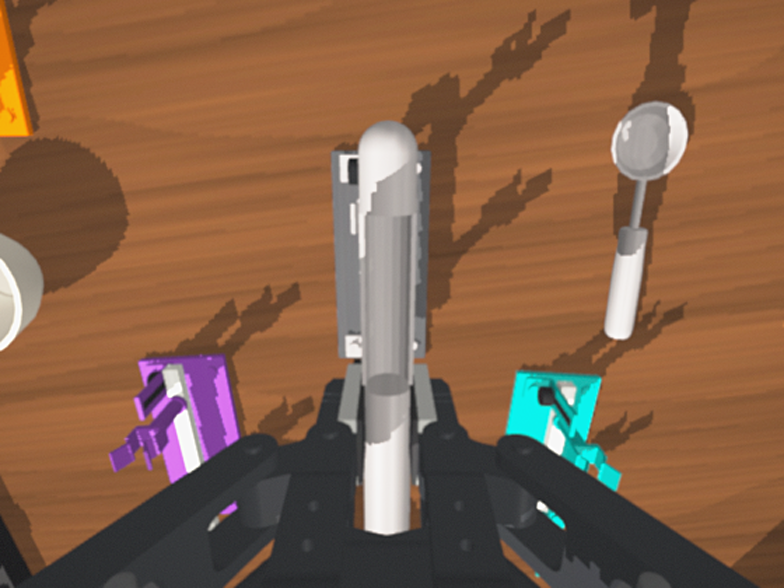

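Call:
{"name": "move_arm", "arguments": {
  "deltas": "0.01 -0.004 -0.004 0 1; 0.02 -0.0045 -0.005 0 1; 0.03 -0.0045 -0.005 0 1; 0.04 -0.0045 -0.005 0 1; 0.045 -0.0045 -0.005 0 1; 0.045 -0.0045 -0.005 0 1; 0.045 -0.0045 -0.005 0 1; 0.045 -0.0045 -0.005 0 1"
}}

```text
t: 7.12
ee_pos: [522.0, 197.7, 153.6]
orientation: [112.8, 90.0, 15.2]
contact_force: [0.5, 0.4, -2.3]
width: 0.165
```

```bash
python3 - <<'E'
from h import *
from bench import arm,eyes
st=arm.get_state();print(st["t"],st["ee_pos"],st["contact_force"],st["torque"],st["width"])
print(need(st,[521.3,195.8,150],-7.66))
c=eyes.capture("wrist"); pickle.dump(c,open("wrist6.pkl","wb"));crop(c,180,60,380,400,2,"wrist6.png")
s=eyes.capture("scene"); pickle.dump(s,open("scene6.pkl","wb"));crop(s,250,120,370,210,6.6,"scene6.png")
E
```

```text
7.1167 [522.01227487 197.66014727 153.5920908 ] [ 0.52639899  0.4411791  -2.33686951] [-0.04435446 -0.02215094 -0.01869576] 0.1653675775165918
(array([ 3.6, -0.5,  1.9]), 'turn about tool x', np.float64(0.05))
```

View pics/wrist6.png

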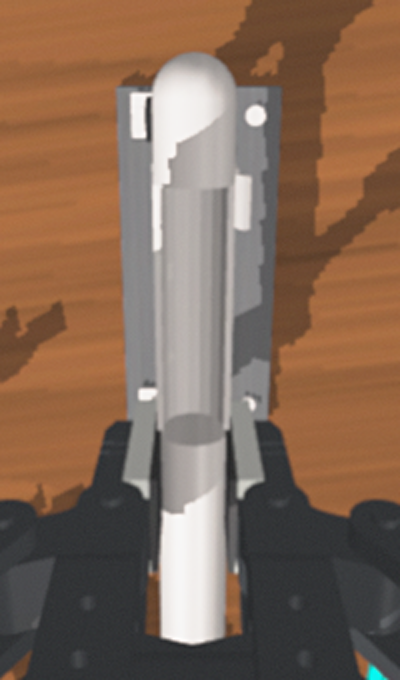

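View pics/scene6.png

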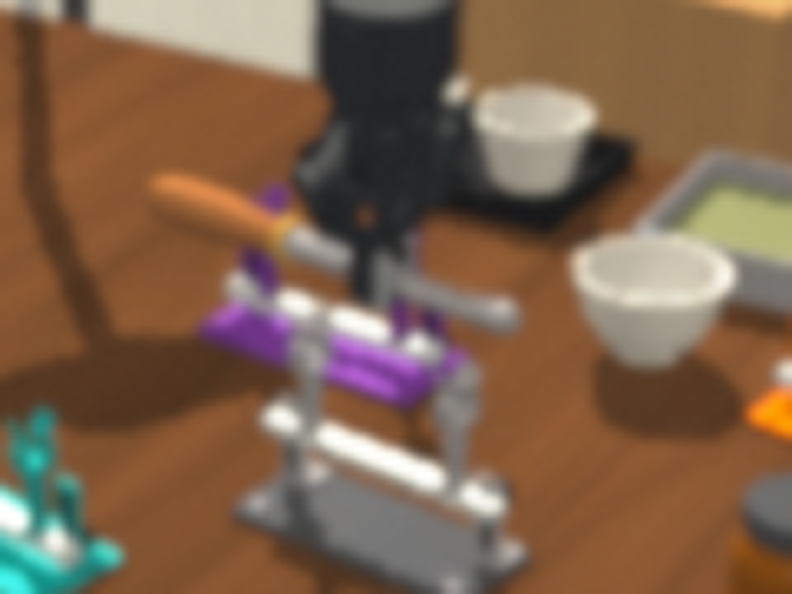

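```bash
python3 - <<'E'
from h import *
from bench import arm
c=load("wrist6.pkl");f=lambda x,y:(x/2+180-.25,y/2+60-.25)
s=load("scene6.pkl");g=lambda x,y:(x/6.6+250-.42,y/6.6+120-.42)
a=np.radians(-7.66);u=np.array([np.cos(a),np.sin(a),0]);v=np.array([-u[1],u[0],0]);m=np.array([525.7,195.2,0])
rk=lambda X:((X-m)@u).round(1),
def rk(X): return np.round([(X-m)@u,(X-m)@v,X[2]],1)
for p in[(118,88),(281,88)]: print("base far",rk(plane(c,f(*p),6)))
print("lip r",[rk(plane(c,f(*p),122)) for p in[(251,177),(250,228)]])
tip=tri(c,f(194,54),s,g(522,315));print("tip",tip,rk(tip[0]))
for h in(160,163,166):print(h,[rk((plane(c,f(a,y),h)+plane(c,f(b,y),h))/2) for a,b,y in((154,236,110),(155,232,300),(161,225,600))])
for p in[(520,315),(275,225)]:
    o,d=ray(s,g(*p)); k=-((o-m)@v)/(d@v); print("scene",rk(o+k*d))
print("tcp",rk(arm.get_state()["ee_pos"]))
E
```

```text
base far [79.3 34.1  6. ]
base far [ 79.4 -34.6   6. ]
lip r [array([ 56.8, -12.7, 122. ]), array([ 43.4, -12.8, 122. ])]
tip (array([610.74517246, 186.71748916, 166.37832951]), np.float64(2.65793658073641)) [ 85.4   2.9 166.4]
160 [array([ 74.5,   2. , 160. ]), array([ 35.7,   2.2, 160. ]), array([-44.5,   2.2, 160. ])]
163 [array([ 74.6,   2. , 163. ]), array([ 36.6,   2.2, 163. ]), array([-41.7,   2.2, 163. ])]
166 [array([ 74.6,   2. , 166. ]), array([ 37.6,   2.2, 166. ]), array([-38.8,   2.2, 166. ])]
scene [ 87.7   0.  168.3]
scene [-74.8   0.  169.8]
tcp [ -4.    2.  153.8]
```

The tube is parallel to the rack axis but 2.1 mm to its +y side. I'll shift tool z by +2.2 mm and descend to just above the lips.

Call:
{"name": "move_arm", "arguments": {
  "deltas": "0.004 0 0.0022 0 1; 0.008 0 0.0022 0 1; 0.012 0 0.0022 0 1; 0.016 0 0.0022 0 1; 0.02 0 0.0022 0 1; 0.024 0 0.0022 0 1; 0.026 0 0.0022 0 1; 0.026 0 0.0022 0 1"
}}

```text
t: 7.88
ee_pos: [521.0, 195.1, 126.5]
orientation: [-49.5, 89.9, -147.1]
contact_force: [-0.3, -0.3, -2.2]
width: 0.167
```

```bash
cat > chk.py <<'E'
from h import *
from bench import arm
a=np.radians(-7.66);u=np.array([np.cos(a),np.sin(a),0]);v=np.array([-u[1],u[0],0]);m=np.array([525.7,195.2,0])
def rk(X): return np.round([(X-m)@u,(X-m)@v,X[2]],1)
st=arm.get_state();F=st["contact_force"]
R=RT(st)
print("t",st["t"],"tcp rack",rk(st["ee_pos"]),"F rack",np.round([F@u,F@v,F[2]],1),"T",np.round([st["torque"]@u,st["torque"]@v,st["torque"][2]],2),"w",round(st["width"],3),need(st,st["ee_pos"],-7.66)[2],"tilt",R[:,0].round(4))
E
python3 chk.py
```

```text
t 7.8833 tcp rack [ -4.7  -0.7 126.5] F rack [-0.3 -0.4 -2.2] T [-0.01 -0.   -0.04] w 0.167 0.03 tilt [-1.2e-03 -8.0e-04 -1.0e+00]
```

Call:
{"name": "move_arm", "arguments": {
  "deltas": "0.001 0 -0.0005 0 1; 0.002 0 -0.0005 0 1; 0.003 0 -0.0005 0 1; 0.004 0 -0.0005 0 1; 0.005 0 -0.0005 0 1; 0.006 0 -0.0005 0 1; 0.006 0 -0.0005 0 1; 0.006 0 -0.0005 0 1"
}}

```text
t: 8.55
ee_pos: [521.4, 195.7, 121.3]
orientation: [-34.1, 90.0, -131.7]
contact_force: [0.1, -0.1, -2.1]
width: 0.165
```

```bash
python3 chk.py; python3 - <<'E'
from h import *
from bench import eyes
c=eyes.capture("wrist"); crop(c,180,60,380,400,2,"wrist7.png")
s=eyes.capture("scene"); crop(s,250,120,370,210,6.6,"scene7.png")
E
```

```text
t 8.55 tcp rack [ -4.4  -0.  121.3] F rack [ 0.1 -0.1 -2.1] T [-0.02 -0.07 -0.01] w 0.165 0.04 tilt [-1.e-04 -1.e-04 -1.e+00]
```

View pics/wrist7.png

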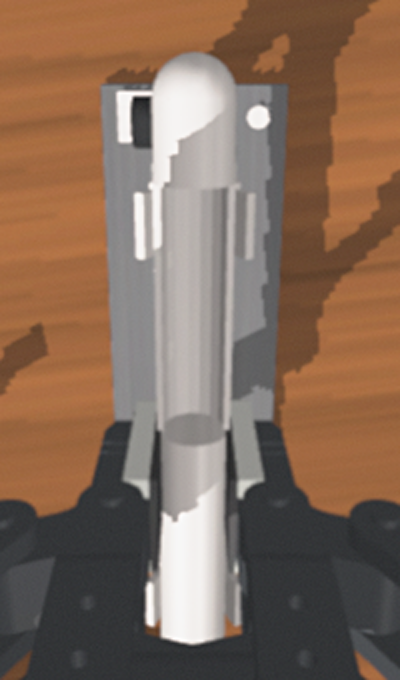

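View pics/scene7.png

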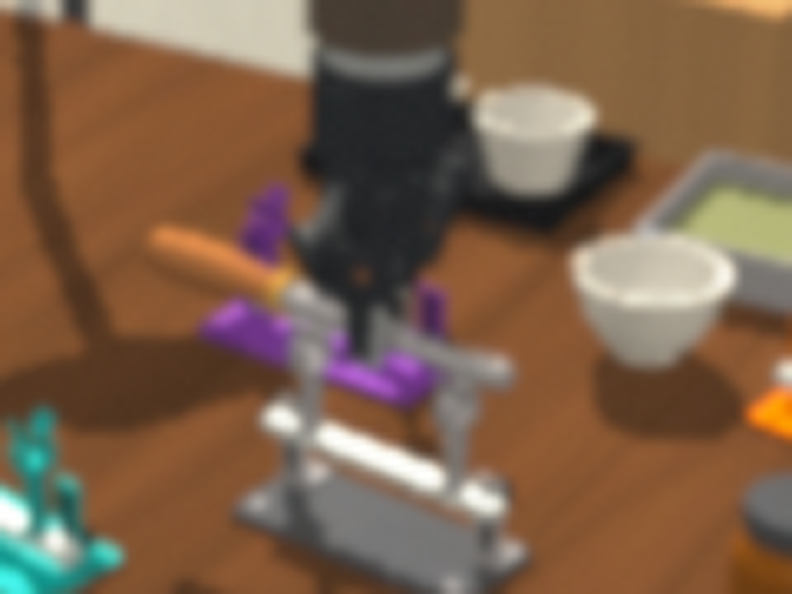

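The tube (column 194) is centred between the far lips (140/250) and the near lips (151/235). Next come small descending steps, watching the force (−2.1 N with only the weight).

Call:
{"name": "move_arm", "arguments": {
  "deltas": "0.0005 0 0 0 1; 0.001 0 0 0 1; 0.0015 0 0 0 1; 0.002 0 0 0 1; 0.0025 0 0 0 1; 0.003 0 0 0 1; 0.003 0 0 0 1; 0.003 0 0 0 1"
}}

```text
t: 9.32
ee_pos: [521.4, 195.8, 118.3]
orientation: [-38.8, 90.0, -136.4]
contact_force: [-0.8, -0.4, -0.7]
width: 0.166
```

Call:
{"name": "move_arm", "arguments": {
  "deltas": "0.0003 0 0 0 1; 0.0006 0 0 0 1; 0.001 0 0 0 1; 0.0013 0 0 0 1; 0.0016 0 0 0 1; 0.002 0 0 0 1; 0.002 0 0 0 1; 0.002 0 0 0 1"
}}

```text
t: 9.98
ee_pos: [521.4, 195.8, 116.3]
orientation: [-43.5, 90.0, -141.1]
contact_force: [-0.1, -0.4, -1.2]
width: 0.164
```

```bash
python3 chk.py
```

```text
t 9.9833 tcp rack [ -4.4   0.  116.3] F rack [-0.1 -0.4 -1.2] T [-0.03 -0.08  0.01] w 0.164 0.04 tilt [-1.e-04 -1.e-04 -1.e+00]
```

Call:
{"name": "move_arm", "arguments": {
  "deltas": "0.0003 0 0 0 1; 0.0006 0 0 0 1; 0.001 0 0 0 1; 0.0013 0 0 0 1; 0.0016 0 0 0 1; 0.002 0 0 0 1; 0.002 0 0 0 1; 0.002 0 0 0 1"
}}

```text
t: 10.65
ee_pos: [521.4, 195.8, 114.3]
orientation: [-41.8, 90.0, -139.4]
contact_force: [-0.7, 0.2, -2.1]
width: 0.164
```

Call:
{"name": "move_arm", "arguments": {
  "deltas": "0.0003 0 0 0 1; 0.0006 0 0 0 1; 0.001 0 0 0 1; 0.0013 0 0 0 1; 0.0016 0 0 0 1; 0.002 0 0 0 1; 0.002 0 0 0 1; 0.002 0 0 0 1"
}}

```text
t: 11.32
ee_pos: [521.3, 195.6, 112.3]
orientation: [-23.0, 90.0, -120.6]
contact_force: [-0.9, -1.0, -0.8]
width: 0.163
```

```bash
python3 chk.py
```

```text
t 11.3167 tcp rack [ -4.4  -0.2 112.3] F rack [-0.7 -1.1 -0.8] T [-0.3  -0.01 -0.03] w 0.163 0.03 tilt [-2.e-04 -3.e-04 -1.e+00]
```

Call:
{"name": "move_arm", "arguments": {
  "deltas": "0.0003 0 0 0 1; 0.0006 0 0 0 1; 0.001 0 0 0 1; 0.0013 0 0 0 1; 0.0016 0 0 0 1; 0.002 0 0 0 1; 0.002 0 0 0 1; 0.002 0 0 0 1"
}}

```text
t: 11.98
ee_pos: [521.8, 195.9, 111.3]
orientation: [112.4, 89.9, 14.8]
contact_force: [-1.6, -1.7, 6.4]
width: 0.167
```

```bash
python3 chk.py
```

```text
t 11.9833 tcp rack [ -3.9   0.2 111.3] F rack [-1.4 -1.9  6.4] T [-0.43  0.28 -0.01] w 0.167 0.06 tilt [ 1.4e-03  4.0e-04 -1.0e+00]
```

Call:
{"name": "move_arm", "arguments": {
  "deltas": "0.0003 0 0 0 1; 0.0006 0 0 0 1; 0.001 0 0 0 1; 0.0013 0 0 0 1; 0.0015 0 0 0 1; 0.0015 0 0 0 1; 0.0015 0 0 0 1; 0.0015 0 0 0 1"
}}

```text
t: 12.65
ee_pos: [522.4, 196.2, 110.9]
orientation: [114.7, 89.8, 17.1]
contact_force: [-2.0, -2.2, 8.8]
width: 0.161
```

```bash
python3 chk.py
```

```text
t 12.65 tcp rack [ -3.4   0.5 110.9] F rack [-1.7 -2.4  8.8] T [-0.62  0.48 -0.01] w 0.161 0.08 tilt [ 3.e-03  9.e-04 -1.e+00]
```

```bash
python3 - <<'E'
from h import *
from bench import eyes
c=eyes.capture("wrist"); pickle.dump(c,open("wrist8.pkl","wb"));crop(c,180,60,380,400,2,"wrist8.png")
s=eyes.capture("scene"); pickle.dump(s,open("scene8.pkl","wb"));crop(s,250,120,370,210,6.6,"scene8.png")
E
```

```text
(no output)
```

View pics/wrist8.png

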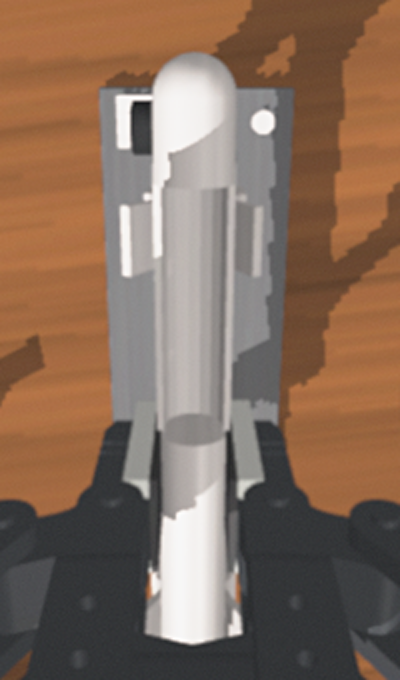

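View pics/scene8.png

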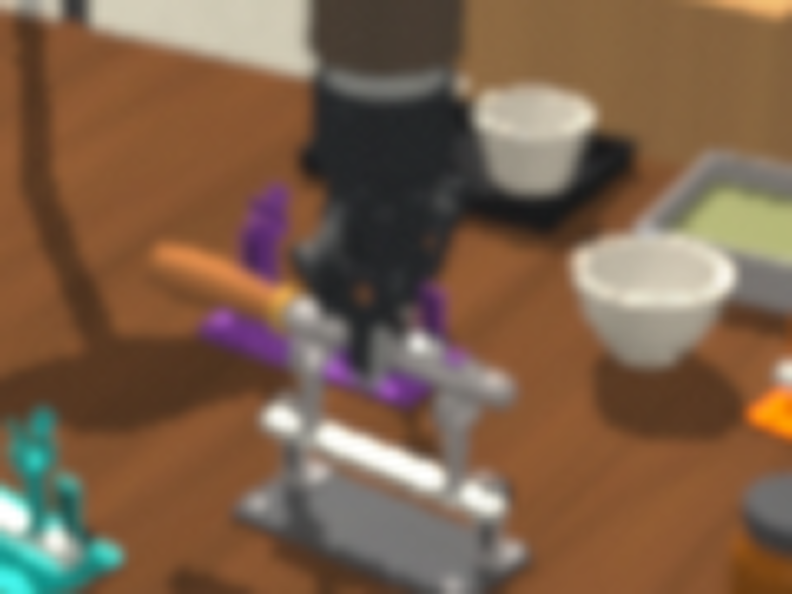

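Torque is consistent with balanced contact on both clips, plus a small side drag: the arm has drifted about +0.5 mm in y and +1 mm in x. I'll correct that while pressing on.

Call:
{"name": "move_arm", "arguments": {
  "deltas": "0 -0.0002 0.0002 0 1; 0 -0.0005 0.0004 0 1; 0.0005 -0.0008 0.0006 0 1; 0.001 -0.0008 0.0006 0 1; 0.0015 -0.0008 0.0006 0 1; 0.0015 -0.0008 0.0006 0 1; 0.0015 -0.0008 0.0006 0 1; 0.0015 -0.0008 0.0006 0 1"
}}

```text
t: 13.42
ee_pos: [522.6, 196.3, 109.8]
orientation: [119.9, 89.7, 22.3]
contact_force: [-0.7, -0.4, 9.7]
width: 0.161
```

```bash
python3 chk.py
```

```text
t 13.4167 tcp rack [ -3.2   0.7 109.8] F rack [-0.6 -0.4  9.7] T [-0.41 -0.04 -0.01] w 0.161 0.11 tilt [ 0.0055  0.0023 -1.    ]
```

Call:
{"name": "move_arm", "arguments": {
  "deltas": "0.0003 0 0 0 1; 0.0006 0 0 0 1; 0.0009 0 0.0002 0 1; 0.0012 0 0.0003 0 1; 0.0015 0 0.0003 0 1; 0.0015 0 0.0003 0 1; 0.0015 0 0.0003 0 1; 0.0015 0 0.0003 0 1"
}}

```text
t: 14.08
ee_pos: [522.4, 196.0, 107.4]
orientation: [122.8, 89.7, 25.3]
contact_force: [0.1, -0.8, 5.0]
width: 0.166
```

```bash
python3 chk.py
```

```text
t 14.0833 tcp rack [ -3.4   0.3 107.4] F rack [ 0.2 -0.8  5. ] T [-0.21 -0.38  0.  ] w 0.166 0.09 tilt [ 0.0048  0.0023 -1.    ]
```

Force fell from 9.7 to 5.0 N, so the throat is opening. I'm continuing in 1.5 mm steps.

Call:
{"name": "move_arm", "arguments": {
  "deltas": "0.0003 0 0 0 1; 0.0006 0 0 0 1; 0.0009 0 0 0 1; 0.0012 0 0 0 1; 0.0015 0 0 0 1; 0.0015 0 0 0 1; 0.0015 0 0 0 1; 0.0015 0 0 0 1"
}}

```text
t: 14.75
ee_pos: [520.4, 195.1, 103.9]
orientation: [-98.5, 90.0, 163.9]
contact_force: [1.9, 0.8, -0.5]
width: 0.165
```

```bash
python3 chk.py
```

```text
t 14.75 tcp rack [ -5.2  -0.8 103.9] F rack [ 1.8  1.  -0.5] T [ 0.31 -0.65 -0.01] w 0.165 0.03 tilt [-2.e-04  1.e-04 -1.e+00]
```

Call:
{"name": "move_arm", "arguments": {
  "deltas": "0.0003 0.0003 -0.0003 0 1; 0.0006 0.0006 -0.0006 0 1; 0.0009 0.0008 -0.0008 0 1; 0.0012 0.0008 -0.0008 0 1; 0.0015 0.0008 -0.0008 0 1; 0.002 0.0008 -0.0008 0 1; 0.002 0.0008 -0.0008 0 1; 0.002 0.0008 -0.0008 0 1"
}}

```text
t: 15.42
ee_pos: [520.8, 195.4, 101.7]
orientation: [-57.5, 89.9, -155.1]
contact_force: [-1.0, 1.6, -2.5]
width: 0.159
```

```bash
python3 chk.py
```

```text
t 15.4167 tcp rack [ -4.9  -0.5 101.7] F rack [-1.2  1.5 -2.5] T [0.12 0.1  0.02] w 0.159 0.02 tilt [-1.5e-03 -7.0e-04 -1.0e+00]
```

Call:
{"name": "move_arm", "arguments": {
  "deltas": "0.0003 0 0 0 1; 0.0006 0 -0.0002 0 1; 0.0009 0 -0.0003 0 1; 0.0012 0 -0.0003 0 1; 0.0015 0 -0.0003 0 1; 0.0015 0 -0.0003 0 1; 0.0015 0 -0.0003 0 1; 0.0015 0 -0.0003 0 1"
}}

```text
t: 16.08
ee_pos: [521.3, 195.9, 100.6]
orientation: [-50.2, 90.0, -147.9]
contact_force: [-0.6, -0.2, -3.7]
width: 0.162
```

```bash
python3 chk.py
```

```text
t 16.0833 tcp rack [-4.500e+00  1.000e-01  1.006e+02] F rack [-0.5 -0.3 -3.7] T [-0.2   0.01  0.04] w 0.162 0.03 tilt [-4.e-04 -2.e-04 -1.e+00]
```

Call:
{"name": "move_arm", "arguments": {
  "deltas": "0.0003 0 0 0 1; 0.0006 0 0 0 1; 0.0009 0 0 0 1; 0.0012 0 0 0 1; 0.0012 0 0 0 1; 0.0012 0 0 0 1; 0.0012 0 0 0 1; 0.0012 0 0 0 1"
}}

```text
t: 16.75
ee_pos: [521.5, 195.9, 99.6]
orientation: [99.2, 90.0, 1.6]
contact_force: [0.6, -1.1, -3.7]
width: 0.166
```

```bash
python3 chk.py
```

```text
t 16.75 tcp rack [-4.3  0.2 99.6] F rack [ 0.7 -1.  -3.7] T [-0.25 -0.14 -0.01] w 0.166 0.03 tilt [ 1.e-04  0.e+00 -1.e+00]
```

Call:
{"name": "move_arm", "arguments": {
  "deltas": "0.0003 0 0 0 1; 0.0006 0 0 0 1; 0.0009 0 0 0 1; 0.0012 0 0 0 1; 0.0012 0 0 0 1; 0.0012 0 0 0 1; 0.0012 0 0 0 1; 0.0012 0 0 0 1"
}}

```text
t: 17.42
ee_pos: [521.4, 195.9, 98.3]
orientation: [-48.0, 90.0, -145.6]
contact_force: [-0.3, -1.0, -3.9]
width: 0.164
```

```bash
python3 chk.py
```

```text
t 17.4167 tcp rack [-4.4  0.2 98.3] F rack [-0.2 -1.  -3.9] T [-0.26 -0.1   0.01] w 0.164 0.03 tilt [-1.e-04 -1.e-04 -1.e+00]
```

Call:
{"name": "move_arm", "arguments": {
  "deltas": "0.0003 0 0 0 1; 0.0006 0 0 0 1; 0.0009 0 0 0 1; 0.001 0 0 0 1; 0.001 0 0 0 1; 0.001 0 0 0 1; 0.001 0 0 0 1; 0.001 0 0 0 1"
}}

```text
t: 18.08
ee_pos: [521.4, 196.0, 97.4]
orientation: [-42.1, 90.0, -139.7]
contact_force: [0.0, -1.6, -2.8]
width: 0.164
```

```bash
python3 chk.py
```

```text
t 18.0833 tcp rack [-4.4  0.2 97.4] F rack [ 0.3 -1.5 -2.8] T [-0.28 -0.03  0.05] w 0.164 0.04 tilt [-1.e-04 -1.e-04 -1.e+00]
```

Call:
{"name": "move_arm", "arguments": {
  "deltas": "0.0002 0 0 0 1; 0.0004 0 0 0 1; 0.0006 0 0 0 1; 0.0008 0 0 0 1; 0.0008 0 0 0 1; 0.0008 0 0 0 1; 0.0008 0 0 0 1; 0.0008 0 0 0 1"
}}

```text
t: 18.75
ee_pos: [521.4, 195.9, 96.6]
orientation: [-1.9, 90.0, -99.5]
contact_force: [0.1, -1.2, -3.0]
width: 0.168
```

```bash
python3 chk.py;  python3 - <<'E'
from h import *
from bench import eyes
c=eyes.capture("wrist"); pickle.dump(c,open("wrist9.pkl","wb"));crop(c,180,60,380,400,2,"wrist9.png")
s=eyes.capture("scene"); pickle.dump(s,open("scene9.pkl","wb"));crop(s,250,120,370,210,6.6,"scene9.png")
E
```

```text
t 18.75 tcp rack [-4.3  0.1 96.6] F rack [ 0.2 -1.2 -3. ] T [-0.49 -0.09  0.02] w 0.168 0.04 tilt [-0.e+00 -1.e-04 -1.e+00]
```

View pics/wrist9.png

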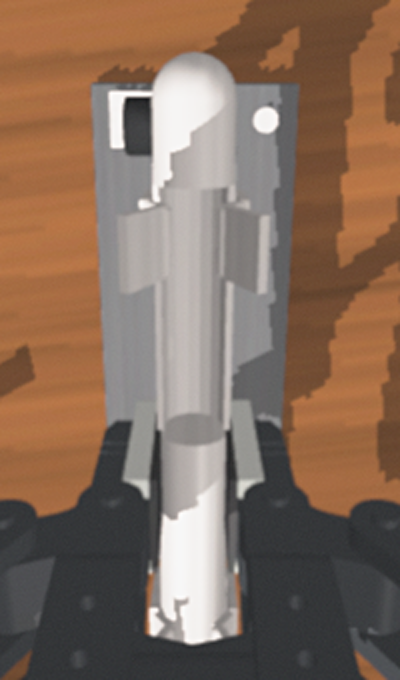

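View pics/scene9.png

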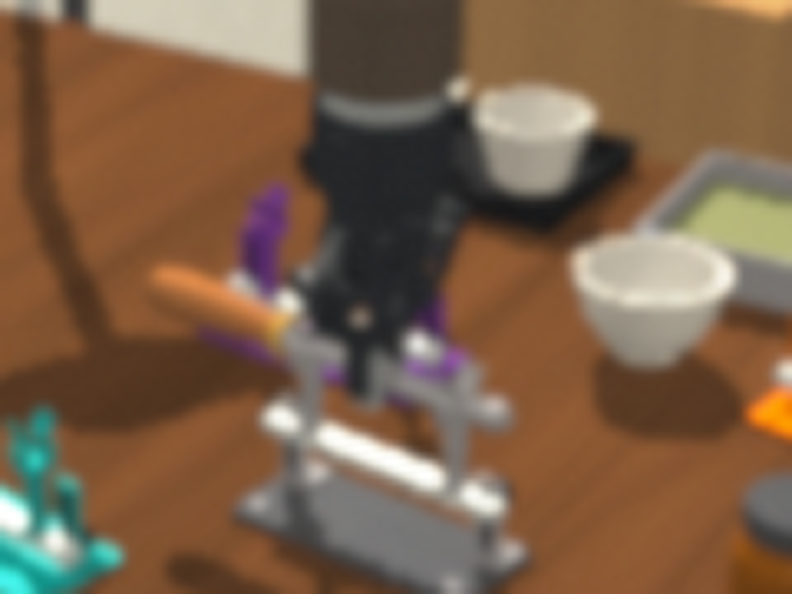

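The far clip's fingers now overlap the tube's top at (165..225, 240). I'll continue in small steps until the saddle is felt.

Call:
{"name": "move_arm", "arguments": {
  "deltas": "0.0002 0 0.0001 0 1; 0.0004 0 0.0002 0 1; 0.0006 0 0.0003 0 1; 0.0008 0 0.0003 0 1; 0.0008 0 0.0003 0 1; 0.0008 0 0.0003 0 1; 0.0008 0 0.0003 0 1; 0.0008 0 0.0003 0 1"
}}

```text
t: 19.52
ee_pos: [521.4, 195.7, 96.2]
orientation: [120.0, 90.0, 22.3]
contact_force: [-1.0, -1.7, 3.1]
width: 0.163
```

```bash
python3 chk.py
```

```text
t 19.5167 tcp rack [-4.3 -0.  96.2] F rack [-0.8 -1.9  3.1] T [-0.52  0.4   0.03] w 0.163 0.04 tilt [ 3.e-04  1.e-04 -1.e+00]
```

Call:
{"name": "move_arm", "arguments": {
  "deltas": "0.0002 0 0 0 1; 0.0003 0 0 0 1; 0.0004 0 0 0 1; 0.0005 0 0 0 1; 0.0005 0 0 0 1; 0.0005 0 0 0 1; 0.0005 0 0 0 1; 0.0005 0 0 0 1"
}}

```text
t: 20.18
ee_pos: [521.5, 195.7, 96.1]
orientation: [106.6, 90.0, 9.0]
contact_force: [-3.2, -1.3, 6.0]
width: 0.161
```

```bash
python3 chk.py;  python3 - <<'E'
from h import *
from bench import eyes
c=eyes.capture("wrist"); pickle.dump(c,open("wrist10.pkl","wb"));crop(c,180,60,380,400,2,"wrist10.png")
s=eyes.capture("scene"); pickle.dump(s,open("scene10.pkl","wb"));crop(s,260,140,340,200,10,"scene10.png")
E
```

```text
t 20.1833 tcp rack [-4.2 -0.  96.1] F rack [-2.9 -1.7  6. ] T [-0.68  0.83 -0.04] w 0.161 0.05 tilt [ 6.e-04  1.e-04 -1.e+00]
```

View pics/scene10.png

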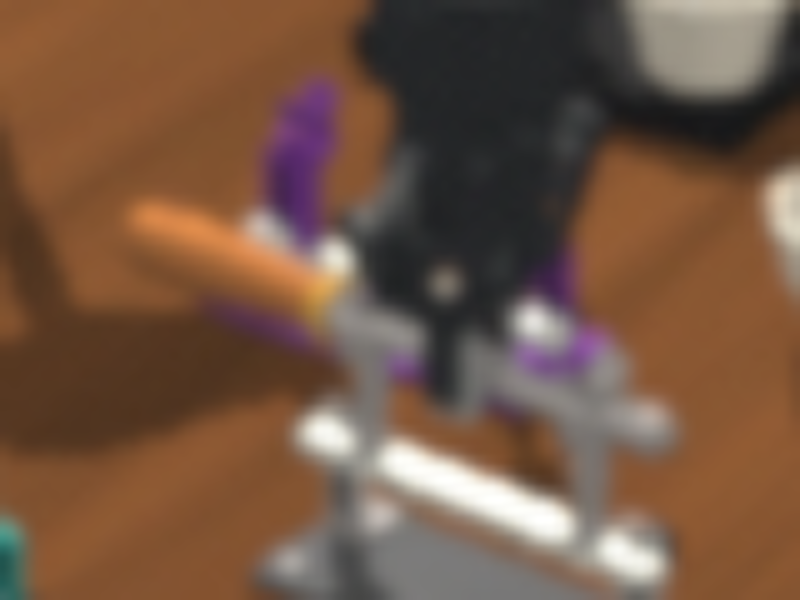

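View pics/wrist10.png

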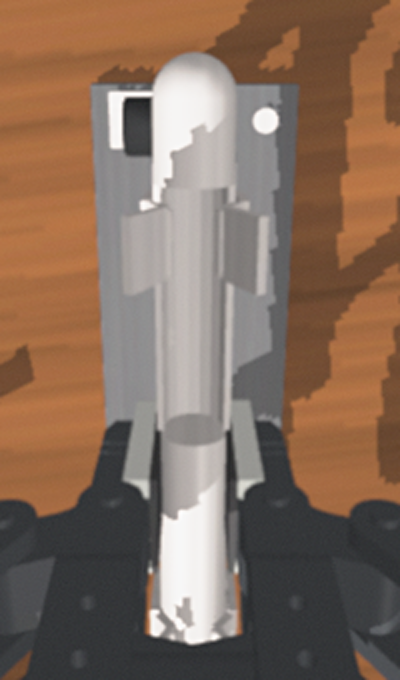

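Seated: the force climbs steeply at TCP z 96.1 with about 8 N net push, and both clips have closed over the tube. I'll relieve the push, then slide towards +x (tool +y) gently.

Call:
{"name": "move_arm", "arguments": {
  "deltas": "-0.0003 0 0 0 1; -0.0006 0 0 0 1; -0.0007 0.0004 0 0 1; -0.0007 0.0008 0 0 1; -0.0007 0.0012 0 0 1; -0.0007 0.0016 0 0 1; -0.0007 0.002 0 0 1; -0.0007 0.002 0 0 1"
}}

```text
t: 20.95
ee_pos: [523.5, 195.5, 96.1]
orientation: [108.1, 90.0, 10.5]
contact_force: [-3.6, -1.1, 4.9]
width: 0.164
```

```bash
python3 chk.py
```

```text
t 20.95 tcp rack [-2.2 -0.  96.1] F rack [-3.4 -1.5  4.9] T [-0.46  0.78  0.02] w 0.164 0.04 tilt [ 2.e-04  0.e+00 -1.e+00]
```

Call:
{"name": "move_arm", "arguments": {
  "deltas": "0 0.0003 0 0 1; 0 0.0006 0 0 1; 0 0.0009 0 0 1; 0 0.0012 0 0 1; 0 0.0015 0 0 1; 0 0.0018 0 0 1; 0 0.002 0 0 1; 0 0.002 0 0 1"
}}

```text
t: 21.62
ee_pos: [525.4, 195.2, 96.1]
orientation: [123.9, 90.0, 26.2]
contact_force: [-4.1, -0.8, 4.6]
width: 0.165
```

Call:
{"name": "move_arm", "arguments": {
  "deltas": "0 0.0003 0 0 1; 0 0.0006 0 0 1; 0 0.0009 0 0 1; 0 0.0012 0 0 1; 0 0.0015 0 0 1; 0 0.0015 0 0 1; 0 0.0015 0 0 1; 0 0.0015 0 0 1"
}}

```text
t: 22.28
ee_pos: [526.9, 195.0, 96.1]
orientation: [115.6, 90.0, 18.0]
contact_force: [-3.3, -1.2, 5.4]
width: 0.166
```

```bash
python3 chk.py
```

```text
t 22.2833 tcp rack [ 1.2 -0.  96.1] F rack [-3.1 -1.6  5.4] T [-0.59  0.78 -0.03] w 0.166 0.04 tilt [ 3.e-04  1.e-04 -1.e+00]
```

Steady friction of about 3–4 N, with no collar contact yet. Next are 1 mm steps.

Call:
{"name": "move_arm", "arguments": {
  "deltas": "0 0.0002 0 0 1; 0 0.0004 0 0 1; 0 0.0006 0 0 1; 0 0.0008 0 0 1; 0 0.001 0 0 1; 0 0.001 0 0 1; 0 0.001 0 0 1; 0 0.001 0 0 1"
}}

```text
t: 22.95
ee_pos: [527.9, 194.8, 96.1]
orientation: [113.7, 90.0, 16.0]
contact_force: [-3.8, -1.6, 5.5]
width: 0.161
```

Call:
{"name": "move_arm", "arguments": {
  "deltas": "0 0.0002 0 0 1; 0 0.0004 0 0 1; 0 0.0006 0 0 1; 0 0.0008 0 0 1; 0 0.001 0 0 1; 0 0.001 0 0 1; 0 0.001 0 0 1; 0 0.001 0 0 1"
}}

```text
t: 23.62
ee_pos: [528.9, 194.7, 96.1]
orientation: [113.5, 90.0, 15.9]
contact_force: [-2.9, -1.9, 5.3]
width: 0.165
```

```bash
python3 chk.py
```

```text
t 23.6167 tcp rack [ 3.2 -0.1 96.1] F rack [-2.6 -2.3  5.3] T [-0.46  0.82 -0.02] w 0.165 0.04 tilt [ 1.e-04  0.e+00 -1.e+00]
```

Call:
{"name": "move_arm", "arguments": {
  "deltas": "0 0.0002 0 0 1; 0 0.0004 0 0 1; 0 0.0006 0 0 1; 0 0.0008 0 0 1; 0 0.001 0 0 1; 0 0.001 0 0 1; 0 0.001 0 0 1; 0 0.001 0 0 1"
}}

```text
t: 24.28
ee_pos: [529.8, 194.6, 96.1]
orientation: [125.2, 90.0, 27.6]
contact_force: [-3.4, -1.9, 5.2]
width: 0.16
```

```bash
python3 chk.py;  python3 - <<'E'
from h import *
from bench import eyes
c=eyes.capture("wrist"); pickle.dump(c,open("wrist11.pkl","wb"));crop(c,180,60,380,400,2,"wrist11.png")
s=eyes.capture("scene"); pickle.dump(s,open("scene11.pkl","wb"));crop(s,260,140,340,200,10,"scene11.png")
E
```

```text
t 24.2833 tcp rack [ 4.2 -0.1 96.1] F rack [-3.2 -2.3  5.2] T [-0.47  0.8   0.04] w 0.16 0.04 tilt [ 2.e-04  1.e-04 -1.e+00]
```

View pics/scene11.png

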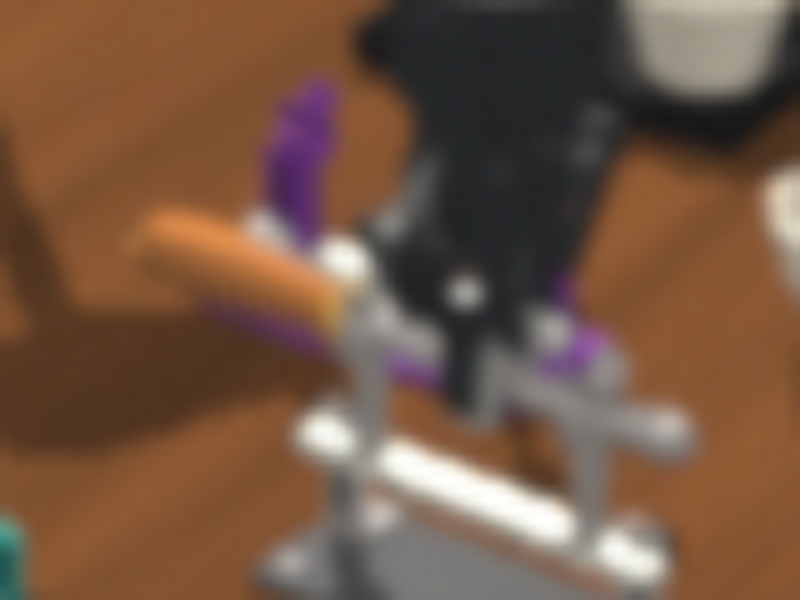

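View pics/wrist11.png

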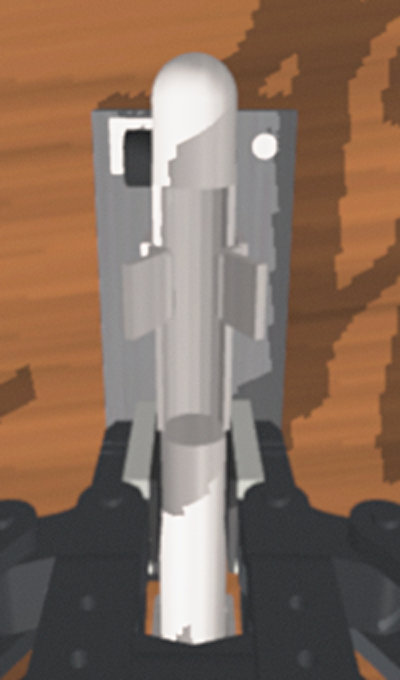

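The collar (338,300) is almost at the clip. Continuing in 0.8 mm steps.

Call:
{"name": "move_arm", "arguments": {
  "deltas": "0 0.0002 0 0 1; 0 0.0004 0 0 1; 0 0.0006 0 0 1; 0 0.0008 0 0 1; 0 0.0008 0 0 1; 0 0.0008 0 0 1; 0 0.0008 0 0 1; 0 0.0008 0 0 1"
}}

```text
t: 25.05
ee_pos: [530.3, 194.5, 96.1]
orientation: [-80.8, 90.0, -178.4]
contact_force: [-4.0, -1.6, 6.4]
width: 0.164
```

```bash
python3 chk.py
```

```text
t 25.05 tcp rack [ 4.7 -0.1 96.1] F rack [-3.7 -2.1  6.4] T [-0.4   1.15 -0.01] w 0.164 0.04 tilt [-4.e-04 -0.e+00 -1.e+00]
```

Call:
{"name": "move_arm", "arguments": {
  "deltas": "0 0.0002 0 0 1; 0 0.0004 0 0 1; 0 0.0006 0 0 1; 0 0.0008 0 0 1; 0 0.0008 0 0 1; 0 0.0008 0 0 1; 0 0.0008 0 0 1; 0 0.0008 0 0 1"
}}

```text
t: 25.72
ee_pos: [530.3, 194.5, 96.1]
orientation: [-77.0, 89.9, -174.6]
contact_force: [-7.4, -0.1, 6.4]
width: 0.159
```

```bash
python3 chk.py
```

```text
t 25.7167 tcp rack [ 4.7 -0.1 96.1] F rack [-7.3 -1.   6.4] T [-0.23  1.85 -0.03] w 0.159 0.03 tilt [-1.9e-03 -2.0e-04 -1.0e+00]
```

The collar has butted: TCP stopped, Fx rose to −7.3 N. I'll relieve the push, open, and lift away.

Call:
{"name": "move_arm", "arguments": {
  "deltas": "-0.0004 -0.0004 0 0 1; -0.0008 -0.0008 0 0 1; -0.0008 -0.0008 0 0 1; -0.0008 -0.0008 0 0 1; -0.0008 -0.0008 0 0 0.7; -0.0008 -0.0008 0 0 0.5; -0.0008 -0.0008 0 0 0.5; -0.0008 -0.0008 0 0 0.5"
}}

```text
t: 26.38
ee_pos: [531.2, 194.8, 97.0]
orientation: [124.7, 89.9, 27.1]
contact_force: [0.4, -0.1, 0.4]
width: 0.5
```

Call:
{"name": "move_arm", "arguments": {
  "deltas": "0 0 0 0 0.4; 0 0 0 0 0.4; -0.005 0 0 0 0.4; -0.015 0 0 0 0.4; -0.03 0 0 0 0.4; -0.05 0 0 0 0.4; -0.07 0 0 0 0.4; -0.09 0 0 0 0.4"
}}

```text
t: 27.05
ee_pos: [530.7, 194.4, 188.8]
orientation: [120.6, 89.9, 23.0]
contact_force: [0.7, -1.1, -0.1]
width: 0.6
```

Call:
{"name": "move_arm", "arguments": {
  "deltas": "-0.03 0 0 0 0.4; -0.06 0 0 0 0.4; -0.07 0 0 0 0.4; -0.07 0 0 0 0.4; -0.07 0 0 0 0.4; -0.07 0 0 0 0.4; -0.07 0 0 0 0.4; -0.07 0 0 0 0.4"
}}

```text
t: 27.72
ee_pos: [530.0, 194.1, 255.3]
orientation: [-50.0, 89.8, -147.6]
contact_force: [0.3, 0.0, -0.6]
width: 0.599
```

```bash
python3 chk.py;  python3 - <<'E'
from h import *
from bench import eyes
c=eyes.capture("wrist"); pickle.dump(c,open("wrist12.pkl","wb"));crop(c,0,0,560,420,1.4,"wrist12.png")
s=eyes.capture("scene"); pickle.dump(s,open("scene12.pkl","wb"));crop(s,260,140,340,200,10,"scene12.png")
t=eyes.capture("top"); pickle.dump(t,open("top12.pkl","wb"));crop(t,0,0,560,420,1.4,"top12.png")
E
```

```text
t 27.7167 tcp rack [  4.4  -0.5 255.3] F rack [ 0.3  0.1 -0.6] T [-0.03  0.01  0.04] w 0.599 0.03 tilt [-0.0025 -0.0016 -1.    ]
```

View pics/scene12.png

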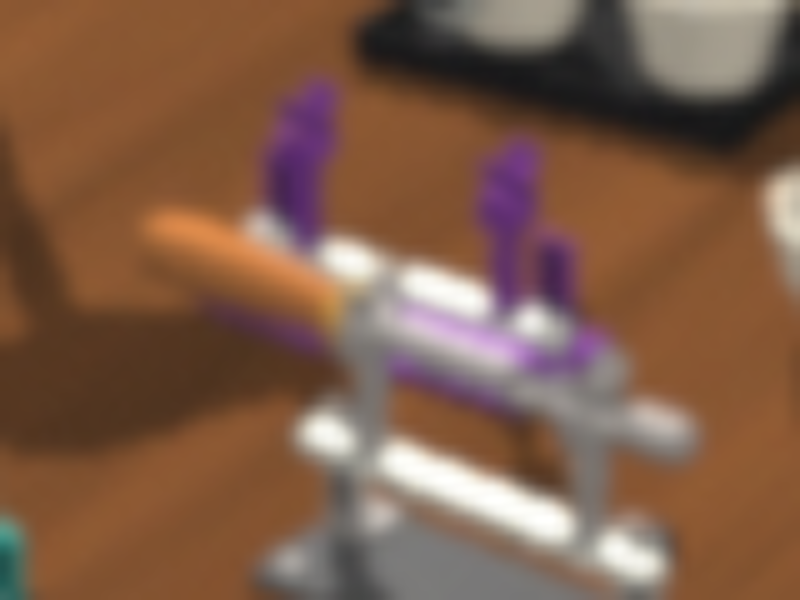

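View pics/wrist12.png

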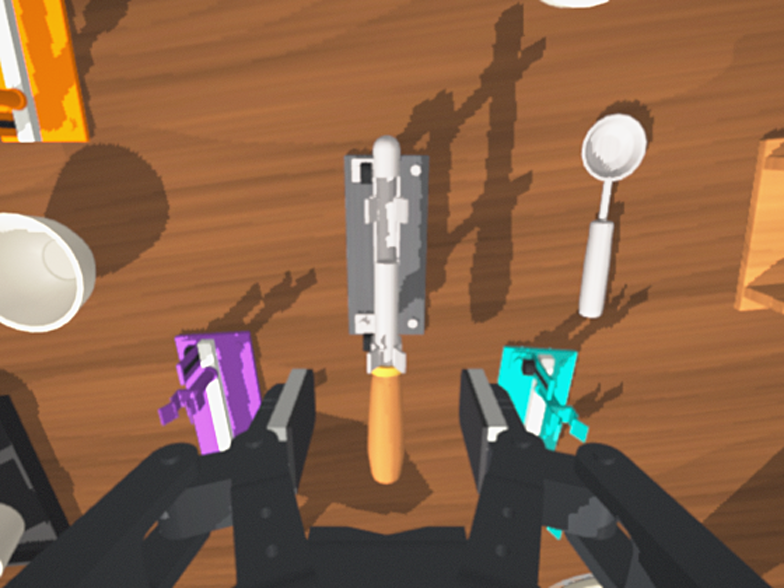

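View pics/top12.png

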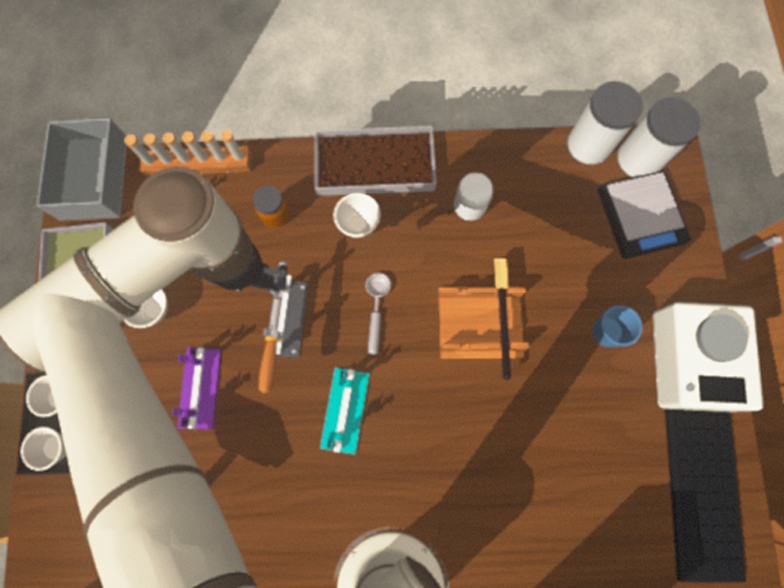

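The sampler sits in both clips with its collar against the near clip at (386,370). The brush is still in its notch and the spoon, bowls and other things are in place. Now a numeric check.

```bash
python3 - <<'E'
from h import *
c=load("wrist12.pkl");s=load("scene12.pkl");f=lambda x,y:(x/1.4-.14,y/1.4-.14);g=lambda x,y:(x/10+260-.45,y/10+140-.45)
crop(c,240,80,320,360,2.1,"w12c.png")
a=np.radians(-7.66);u=np.array([np.cos(a),np.sin(a),0]);v=np.array([-u[1],u[0],0]);m=np.array([525.7,195.2,0])
rk=lambda X:np.round([(X-m)@u,(X-m)@v,X[2]],1)
for p in[(345,156),(428,156),(424,333),(349,333)]: print("base",rk(plane(c,f(*p),6)))
for h in(104,107): print(h,"tip",rk(plane(c,f(386,136),h)),"handle end",rk(plane(c,f(386,484),h)))
T=tri(c,f(386,137),s,g(692,437));print("tri tip",rk(T[0]),T[1])
for n,p in(("tip",(695,437)),("collar mid",(338,303))):
    o,d=ray(s,g(*p)); k=-((o-m)@v)/(d@v); print("scene",n,rk(o+k*d))
t0=load("top0.pkl");t1=load("top12.pkl")
E
```

```text
base [79.3 34.1  6. ]
base [ 79.3 -34.3   6. ]
base [-78.7 -35.3   6. ]
base [-78.7  34.9   6. ]
104 tip [ 92.8   0.3 104. ] handle end [-166.4    0.2  104. ]
107 tip [ 92.7   0.3 107. ] handle end [-163.8    0.2  107. ]
tri tip [ 92.4   0.4 108. ] 0.5749211776619381
scene tip [ 94.2   0.  108.8]
scene collar mid [-64.7   0.  107.8]
```

View pics/w12c.png

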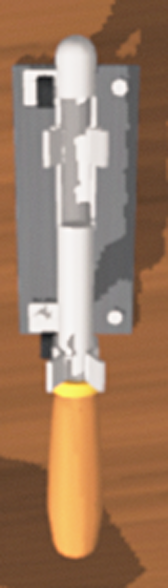

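Tip at rack x ≈ 92.6, so the collar face is at about −57.4 (target −57). It is 0.3 mm off sideways and level at z ≈ 107. Handing in.

```bash
python3 -c "
from bench import arm
print(arm.sign_off())"
```

```text
the job is handed in; nothing more can be done
None
```

The bean sampler is in the grey clip rack, handle towards the robot, with its collar against the nearer clip. I handed the job in about 28 s into the 67 s allowed; no verdict is reported.

- **Pressing in:** I gripped the tube near its waist and pressed it down in small steps. The net push was about 12 N at most before both clips snapped over it. I pressed to about 8 N once it sat on the saddles.
- **Sliding:** Friction was about 3–4 N. When the collar met the near clip the lengthwise force rose to about 7 N and the arm stopped moving. I then eased off, opened the gripper and lifted clear.
- **Position:** The last pictures put the tip at x ≈ 92.6 mm of the rack, so the collar face is about 0.4 mm from the clip face. The sampler is about 0.3 mm off the clips' axis. Tip and collar are both about 107–109 mm above the bench.
- **Bystanders:** The brush, spoon, bowls, tin, jar and cup look unmoved by eye in the top picture; I did not measure them.
- **Disagreements:** One scene-camera reading of the tip was 1–2 mm further along (94.2 mm), within calibration error. The force after release could not be measured. That both clips grip the tube rests on the force drop I felt and on the pictures.

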